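# Drift the microphone foot into line and bolt it down

## Task

The microphone's foot plate hangs on one bolt and its second hole does not line up with the hole in the anchor block underneath: take the tapered drift from the tool stand and work it gently down through the foot plate into the anchor block until its collar is down on the plate, so that it levers the holes into line. Draw it out and stand it back upright in its socket in the tool stand, then put the loose bolt in its place, head fully down on the plate, and let go. Move the foot plate with the drift only, not with the gripper, never bear on the mount with more than 3 kg (30 N), all contacts added up, and leave the jar, the rabbit, the clip tray and the drawers as they are.

Things in the scene. Friction and masses are not known exactly. Their poses are not given: they have to be found in the camera images.
- mount: Desk mount fixed to the desk: dark steel channel 215 x 74 mm, 36 mm high, floor 4 mm thick. Origin on the desk (z = 0) under the middle of the anchor block's travel; x axis along the channel towards the microphone, z up. It carries the anchor block, foot plate and microphone.
- anchor_mid (a point): Middle of the travel of the steel anchor block (52 x 56 mm) in the channel, at its top face, 40 mm above the desk; axes as the mount's. Its upright 18 mm hole, open 36 mm down to the channel floor, is clamped up to 3.5 mm off this point, either way along the mount's y axis (0 along x); where is not reported: feel it, or see it through the plate's hole.
- plate: Aluminium foot plate, 195 x 50 x 8 mm, flat on the anchor block, top 48 mm above the desk. Origin under the fitted square-headed bolt it pivots on (mount's x = 90 mm), x axis towards the microphone. It stays where it is pushed; about 5 N sideways at its open hole turns it. The silver microphone, 51 mm thick, top 212 mm above the desk, stands on it at x = 50 mm.
- plate_hole (a point): Centre of the open 18 mm round hole in the foot plate, at the plate's top face (48 mm above the desk); x axis along the plate towards the fitted bolt, z up. At the start it lies 6 to 7.1 mm to the -y side (mount's axes) of the mount's origin, thus 2.5 to 10.6 mm off the anchor's hole.
- drift: Steel tapered drift, the taller thing standing in the tool stand. Origin at the underside of its round collar (32 mm across, 5 mm thick), z up along its axis. Below: 12 mm of round shank 17 mm across, then a taper to a 5 mm tip, 40 mm below the origin. Above: square handle 24 x 24 mm, sides along its x and y, from 5 to 60 mm above the origin. About 160 g.
- bolt: Loose steel bolt, plain unthreaded shank, hanging in the tool stand's other socket. Origin at the underside of its round flange (32 mm across, 3 mm thick), z up along its axis. Below: round shank 16 mm across, its last 8 mm tapering to 10 mm, end 36 mm below the origin. Above: tall square head 24 x 24 mm, sides along its x and y, top 38 mm above the origin. About 90 g.
- stand: Wooden tool stand fixed to the desk, block 60 (x) x 140 (y) x 50 mm high. Origin at the centre of its underside; two vertical through sockets 21 mm across at y = +40 and -40 mm. The drift and the bolt hang in them, either way round, their origins at the block's top (50 mm above the desk), their sides roughly along the stand's.
- jar: Red plastic screw-top jar, 66 mm across, 85 mm high; bystander. Origin at the centre of its underside.
- rabbit: White ceramic rabbit figurine, about 60 mm across and 106 mm high; bystander. Origin at the centre of its underside.
- clip_tray: Open steel tray of binder clips, 100 (x) x 160 (y) x 25 mm; bystander. Origin at the centre of its underside.
- drawers: Stack of three clear plastic drawers, 220 (x) x 200 (y) x 210 mm, fixed; bystander. Origin at the centre of its underside.
Things that resemble listed ones, but are neither listed nor needed, are in the scene too. Leave any red or yellow look-alike of the bolt alone. What is shaped like the stand but turquoise is not meant.

How it is judged:
By the outcome, as a careful person would: the job done as asked, in the order asked, and still so for the second after the job is handed in, with the robot touching nothing.
It also fails if it takes over 72 s, if anything falls off the work surface, if the arm or the gripper's body presses on something with over 40 N, if the wrist force passes 120 N, or if a joint passes its speed limit or range.

## Robot

A 6-joint arm with a two-finger parallel gripper is mounted at the origin on the work surface. World frame = base frame: x ahead of the robot, y to its left, z up, the work surface at z = 0. Lengths are in m, angles in rad, forces in N, time in s.
With the tool pointing down it reaches from about 0.375 to 0.9 m from the base axis. Payload 3.1 kg.
Tool frame: the origin (TCP) lies at the very end of the fingers, on their centre line; the grasp point (between the pads) lies 19 mm behind it (tcp_to_grasp is the distance from the TCP to the grasp point, in m); z points along the fingers, y is the direction in which the jaws open and shut (so a half turn about z gives the same grasp; the last joint's range is limited). The gripper opens to 85 mm and grips with 20 to 120 N. Pads are 22 mm wide; open, the fingers measure 114 mm over their backs; the gripper's body (76 mm by 85 mm) begins 54 mm behind the grasp point. The pads swing forward as they close: fully open they stand 13 mm farther back than shut.
Start: joints at [1.153, 0.527, 1.433, -0, 1.181, -0.178], TCP at [0.148, 0.607, 0.209] pointing down, gripper open.
Joint ranges: [-3.08, 3.08], [-0.75, 2.2], [0.22, 2.44], [-1.43, 4.57], [0, 2.65], [-2.85, 2.85]. Speed limits (rad/s): [2.79, 2.79, 3.14, 3.14, 3.14, 3.14].

## Interface

Orientations are given as a unit quaternion [x, y, z, w].
In Python, from station import sense, snapshot, camera_info, sign_off, tcp_to_grasp gives the robot as it stands.
- The arm moves only by the shell command python3 -m inch 'ROWS' [FORCE]. ROWS is JSON, a list of rows, each a list of 3 entries, a list of its own where there are three numbers: the closure, from -1 (fully open) to 1 (shut), so that 0 is half open, then the shift along the tool's x, y, z normalised to -1 to 1, where 1 is 10 cm, then the turn, a rotation vector about the tool's x, y, z normalised to -1 to 1, where 1 is 360 degrees. In form: [[jaw, [dx, dy, dz], [ax, ay, az]], ...]. A call has 1 to 20 rows; each row is the pose to reach, as a shift and turn from the pose commanded when the call began, along the tool's axes at that moment, turning the shorter way round; what a row does not reach only later rows make up. A row lasts 1/10 s, in which the tool goes at most 50 mm and 8.59 degrees, less where a joint would pass 70% of its speed; a pose out of reach is approached as far as the arm can. A call with a number of a shift or a turn outside -1 to 1 is refused whole. A call with a gripper value outside its range is refused whole. The fingers move at their own pace and stop on an object; FORCE is the grip in N (left out, the last holds). Time passes only in rows, so rows that repeat a pose let the fingers close. It gives the time, the measured TCP pose, the force and the opening at its end, in the units of the state.
- sense(): the state, without advancing time (a new reading comes with each control period).
- snapshot(name): name is "scene" or "side" or "wrist"; returns (picture, depth): 384x512x3 uint8, blue, green, red; 384x512 float32, m along the optical axis (not along the pixel's ray), 0 where there is no reading.
- camera_info(name): a dict with "K" (3x3 intrinsics, pixels), "origin" and "orientation" of the camera in the world. Camera axes: x right, y down, z forward; pixel columns grow to the right and rows downward; lengths in m; the calibration is good to about 2 mm. The wrist camera is an equidistant fisheye: a pixel r from the principal point sees the ray r / f radians off the axis. A picture is of the moment at which its call begins: read the wrist's pose just before it. camera_info takes no time and is no camera call; for the wrist camera it gives the pose at the moment of the call.
- sign_off(): hands the job in, once; it reports no verdict.
The state is a dict: "t": time; "q": joint angles; "qd": joint speeds; "tau": joint torques, N m; "tcp_pos": TCP position; "tool_rot": TCP orientation; "force": force on the tool from outside, world axes, zero at the start; "ft_torque": the same for the moment, N m; "finger_gap": opening from 0.0 (shut) to 1.0 (fully open).
Only numpy, scipy, OpenCV 4.12 (cv2) and the standard library are available. Lean on these libraries where they do the work, as an engineer would, in place of code of your own. Each camera call takes 0.05 s, during which the arm holds its last target.

## Working session

There is one attempt and no reset: what is moved stays moved. The work goes in short steps, Python scripts to look and compute and a shell command to move; the robot and the scene stay as the last step left them, time stands still between calls to the robot, and variables do not carry over. Pictures are saved under pics/ and viewed, and the job is handed in when it is done.

```bash
ls; mkdir -p pics; python3 - <<'E'
from station import *
import cv2,numpy as np
print(sense()); print(tcp_to_grasp)
for n in ["scene","side","wrist"]:
    i=camera_info(n); print(n,i)
    p,d=snapshot(n); cv2.imwrite(f"pics/{n}0.png",p); np.save(f"pics/{n}0.npy",d)
E
```

```text
pics
{'t': 0.0, 'q': array([ 1.15346427e+00,  5.28444882e-01,  1.43391835e+00,  1.98643529e-06,
        1.18139031e+00, -1.78448913e-01]), 'qd': array([ 0.00013261,  0.00049783, -0.0007706 ,  0.00176807,  0.00060808,
       -0.00134798]), 'tau': array([-8.19844945e-05, -4.42346549e+01, -1.78030050e+01, -5.15748127e-05,
        8.20201007e-03,  1.36600482e-05]), 'tcp_pos': array([0.14750964, 0.60655339, 0.20844164]), 'tool_rot': array([ 1.19158082e-01,  9.92874707e-01, -1.03258574e-03, -3.17991829e-04]), 'force': array([-0.30677167, -0.03563031,  0.91869176]), 'ft_torque': array([0.01252983, 0.04558735, 0.00510579]), 'finger_gap': 0.998733090719451}
0.0187
scene {'K': array([[420.72052678,   0.        , 251.91167681],
       [  0.        , 420.72052678, 185.59064361],
       [  0.        ,   0.        ,   1.        ]]), 'origin': array([ 1.33576852, -0.30644538,  1.06320463]), 'orientation': array([ 0.79727874,  0.49490621, -0.180596  , -0.29461762])}
side {'K': array([[454.26242905,   0.        , 253.4348334 ],
       [  0.        , 454.26242905, 185.72914609],
       [  0.        ,   0.        ,   1.        ]]), 'origin': array([-0.08630868, -0.92593929,  0.8442998 ]), 'orientation': array([ 0.84356694, -0.25380277,  0.14234272, -0.45135078])}
wrist {'K': array([[297.31863964,   0.        , 251.5770501 ],
       [  0.        , 297.31863964, 185.76357913],
       [  0.        ,   0.        ,   1.        ]]), 'origin': array([0.0788694 , 0.62503451, 0.37254852]), 'orientation': array([0.77846269, 0.61161897, 0.08697326, 0.11114734])}
```

View pics/scene0.png

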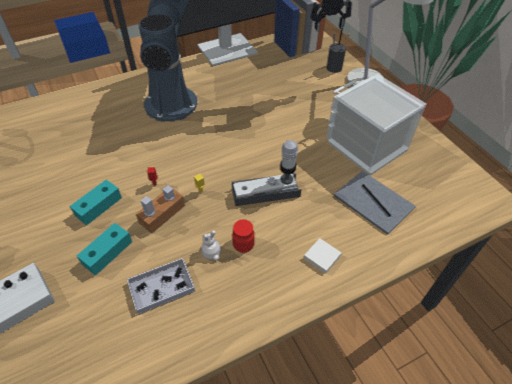

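View pics/side0.png

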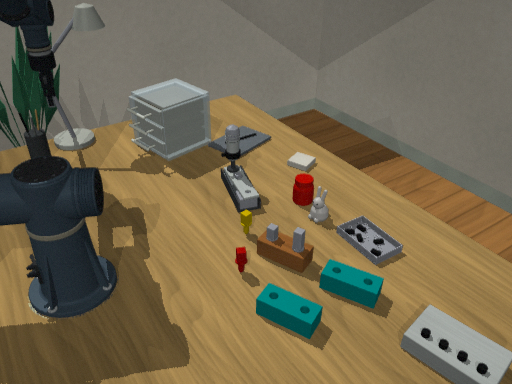

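View pics/wrist0.png

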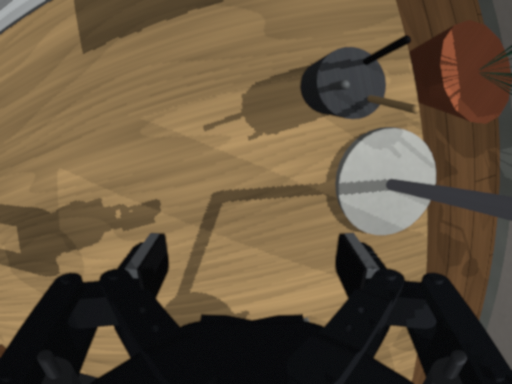

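The scene view shows the brown stand at about (161,208) with two grey heads, the mount at about (266,188), the red jar (243,236), the rabbit (211,246) and the tray (160,287). I'll zoom in on the stand and mount.

```bash
cat > h.py <<'E'
import numpy as np,cv2
from scipy.spatial.transform import Rotation as R
from station import *
def ray(info,u,v,fish=False):
    K=info["K"];x=(u-K[0,2])/K[0,0];y=(v-K[1,2])/K[1,1]
    if fish:
        r=np.hypot(x,y); s=np.sin(r)/r if r>1e-9 else 1
        d=np.array([x*s,y*s,np.cos(r)])
    else: d=np.array([x,y,1.])
    return np.array(info["origin"]),R.from_quat(info["orientation"]).apply(d)
def onz(info,u,v,z,fish=False):
    o,d=ray(info,u,v,fish); return o+d*(z-o[2])/d[2]
def proj(info,P,fish=False):
    c=R.from_quat(info["orientation"]).inv().apply(np.array(P)-info["origin"]); K=info["K"]
    if fish:
        th=np.arctan2(np.hypot(c[0],c[1]),c[2]); h=np.hypot(c[0],c[1]); return np.array([K[0,2]+K[0,0]*th*c[0]/h,K[1,2]+K[1,1]*th*c[1]/h])
    return np.array([K[0,0]*c[0]/c[2]+K[0,2],K[1,1]*c[1]/c[2]+K[1,2]])
def crop(p,x0,y0,x1,y1,s,name):
    q=cv2.resize(p[y0:y1,x0:x1],None,fx=s,fy=s,interpolation=cv2.INTER_CUBIC)
    for k in range(x0,x1,10): cv2.putText(q,str(k),((k-x0)*s,8),0,.3,(0,0,255));cv2.line(q,((k-x0)*s,8),((k-x0)*s,12),(0,0,255))
    for k in range(y0,y1,10): cv2.putText(q,str(k),(0,(k-y0)*s+4),0,.3,(0,0,255))
    cv2.imwrite("pics/"+name,q)
E
python3 - <<'E'
from h import *
p=cv2.imread("pics/scene0.png"); crop(p,130,160,210,235,8,"c1.png"); crop(p,220,130,310,210,8,"c2.png")
p=cv2.imread("pics/side0.png"); crop(p,210,110,320,280,5 if 0 else 3,"c3.png")
i=camera_info("scene")
for n,u,v in [("stand",161,203),("mount",266,188),("jar",243,230),("rabbit",211,250),("tray",160,287)]: print(n,onz(i,u,v,.04))
E
```

```text
stand [ 0.49588374 -0.19802383  0.04      ]
mount [0.58548195 0.12047758 0.04      ]
jar [ 0.69826622 -0.01474654  0.04      ]
rabbit [ 0.71965904 -0.12527113  0.04      ]
tray [ 0.76503232 -0.29055373  0.04      ]
```

View pics/c1.png

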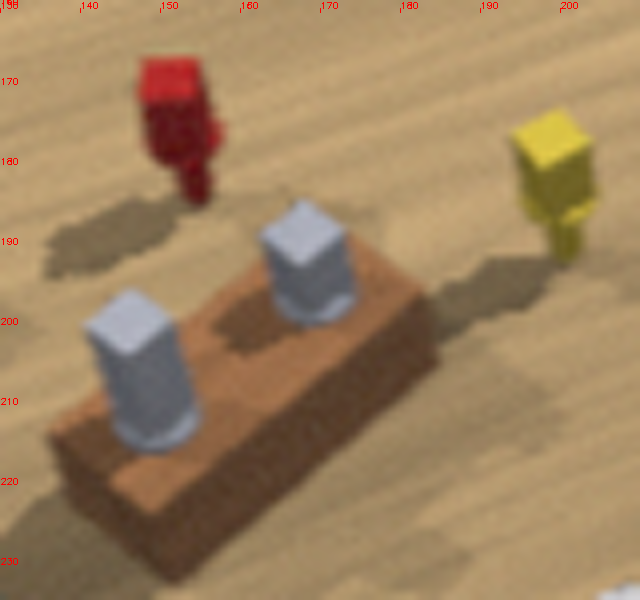

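View pics/c2.png

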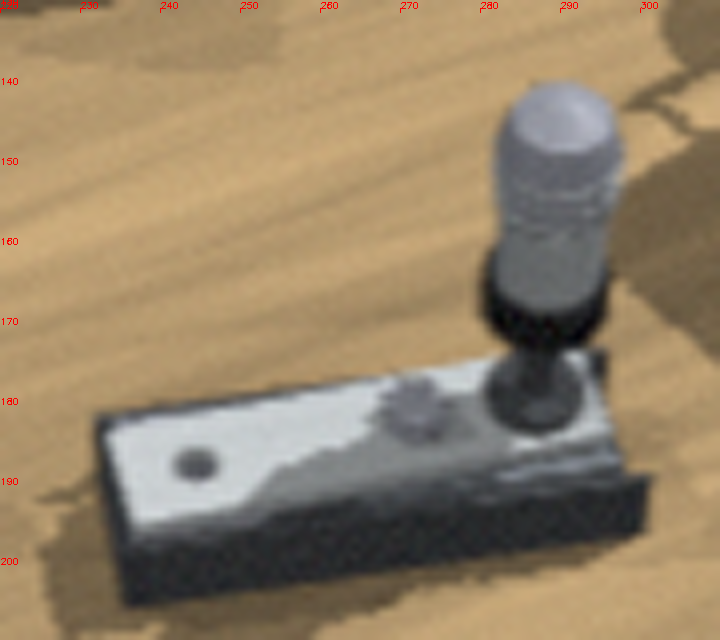

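```bash
python3 - <<'E'
from h import *
i=camera_info("scene")
for n,u,v,z in [("drift",146,200.2,.11),("bolt",167.5,188.8,.088),("sL",136,214,.05),("sB",148.5,224,.05),("sR",184,197,.05),
 ("hole",244,188,.048),("pbolt",271.5,180,.055),("chL",232,181,.036),("chB",235,198,.036),("chR",300,189.5,.036)]: print(n,onz(i,u,v,z).round(4))
w=camera_info("wrist"); s=sense(); T=R.from_quat(s["tool_rot"])
print("cam in tool",T.inv().apply(w["origin"]-s["tcp_pos"]), (T.inv()*R.from_quat(w["orientation"])).as_matrix().round(3)); print(T.as_matrix().round(3))
E
```

```text
drift [ 0.5244 -0.241   0.11  ]
bolt [ 0.4918 -0.1681  0.088 ]
sL [ 0.511  -0.2793  0.05  ]
sB [ 0.5627 -0.2569  0.05  ]
sR [ 0.513  -0.1279  0.05  ]
hole [0.5607 0.0549 0.048 ]
pbolt [0.5747 0.1454 0.055 ]
chL [0.5076 0.0372 0.036 ]
chB [0.5759 0.0162 0.036 ]
chR [0.636  0.2164 0.036 ]
cam in tool [ 0.07112652  0.00132427 -0.16398223] [[-0.    -0.96  -0.28 ]
 [ 1.    -0.001  0.001]
 [-0.001 -0.28   0.96 ]]
[[-0.972  0.237 -0.001]
 [ 0.237  0.972 -0.002]
 [ 0.    -0.002 -1.   ]]
```

View pics/c3.png

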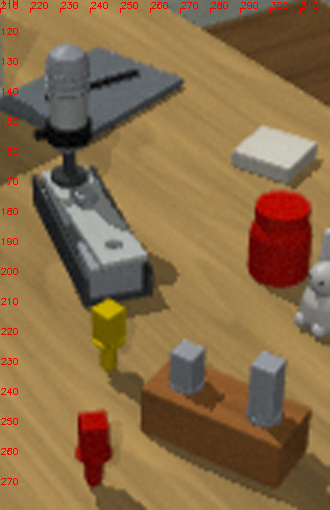

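```bash
python3 -m inch '[[-1,[-1,-1,0],[0,0,0]],[-1,[-1,-1,0],[0,0,0]],[-1,[-1,-1,0],[0,0,0]]]' && python3 -m inch '[[-1,[-1,-1,0],[0,0,0]],[-1,[-1,-1,0],[0,0,0]],[-1,[-1,-1,0],[0,0,0]]]' && python3 -m inch '[[-1,[-1,-1,0],[0,0,0]],[-1,[-1,-1,0],[0,0,0]],[-1,[-1,-1,0],[0,0,0]]]'
```

```text
t: 0.45
tcp_pos: [0.2216, 0.4843, 0.2089]
tool_rot: [0.119, 0.993, -0.001, -0.0]
force: [1.1, -0.3, -0.6]
finger_gap: 1.002
t: 0.75
tcp_pos: [0.2954, 0.3634, 0.2093]
tool_rot: [0.119, 0.993, -0.0, -0.0]
force: [0.9, 0.6, 1.0]
finger_gap: 0.999
t: 1.05
tcp_pos: [0.3692, 0.2427, 0.2095]
tool_rot: [0.119, 0.993, -0.0, 0.0]
force: [0.6, -0.3, 0.9]
finger_gap: 0.999
```

```bash
python3 -m inch '[[-1,[-0.6,-1,0],[0,0,0]],[-1,[-0.6,-1,0],[0,0,0]],[-1,[-0.6,-1,0],[0,0,0]]]' && python3 -m inch '[[-1,[-1,-0.7,0],[0,0,0]],[-1,[-1,-0.7,0],[0,0,0]],[-1,[-1,-0.7,0],[0,0,0]]]' && python3 - <<'E'
from h import *
i=camera_info("wrist");p,d=snapshot("wrist");print(i["origin"],i["orientation"]);cv2.imwrite("pics/w1.png",p);np.save("pics/w1.npy",[i["K"],i["origin"],i["orientation"]] if 0 else d)
import pickle;pickle.dump(i,open("pics/w1.pkl","wb"))
E
python3 -m inch '[[-1,[-0.5,-1,0],[0,0,0.15]],[-1,[-0.5,-1,0],[0,0,0.15]],[-1,[-0.5,-1,0],[0,0,0.15]],[-1,[-0.5,-1,0],[0,0,0.15]],[-1,[-0.5,-1,0],[0,0,0.15]],[-1,[-0.5,-1,0],[0,0,0.15]],[-1,[-0.5,-1,0],[0,0,0.15]]]'; python3 - <<'E'
from h import *
i=camera_info("wrist");p,d=snapshot("wrist");cv2.imwrite("pics/w2.png",p)
import pickle;pickle.dump(i,open("pics/w2.pkl","wb"))
E
```

```text
t: 1.35
tcp_pos: [0.4044, 0.1299, 0.2095]
tool_rot: [0.121, 0.993, -0.0, 0.001]
force: [-0.5, 0.5, -0.6]
finger_gap: 0.998
t: 1.65
tcp_pos: [0.487, 0.0384, 0.2097]
tool_rot: [0.121, 0.993, -0.0, 0.002]
force: [0.3, -0.3, 1.3]
finger_gap: 0.996
[0.41771879 0.05691258 0.37344057] [0.7792154  0.61018417 0.08866789 0.11241286]
t: 2.4
tcp_pos: [0.5079, -0.0668, 0.2091]
tool_rot: [0.558, 0.83, -0.0, -0.001]
force: [0.2, 0.3, 0.6]
finger_gap: 0.999
```

View pics/w1.png

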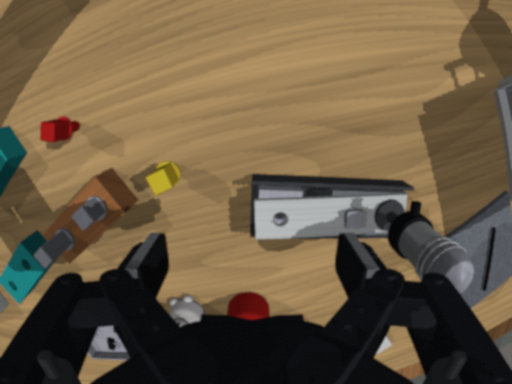

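View pics/w2.png

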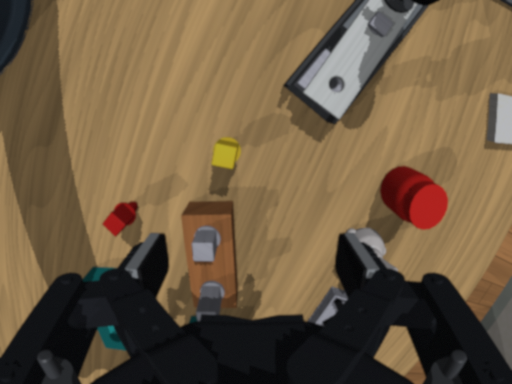

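w1 shows the mount: open hole at about (280,218), fitted bolt at (355,217). w2 shows the stand with the bolt at (204,246), the drift at (210,300), the plate hole at (337,84), and the jar at (415,195). I'll zoom in.

```bash
python3 - <<'E'
from h import *
p=cv2.imread("pics/w1.png"); crop(p,240,165,420,250,4,"c4.png")
p=cv2.imread("pics/w2.png"); crop(p,170,190,250,330,5,"c5.png"); crop(p,280,0,440,130,4,"c6.png")
E
```

```text
(no output)
```

View pics/c4.png

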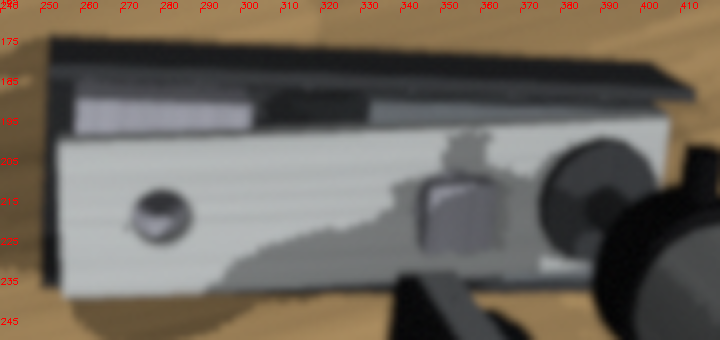

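View pics/c5.png

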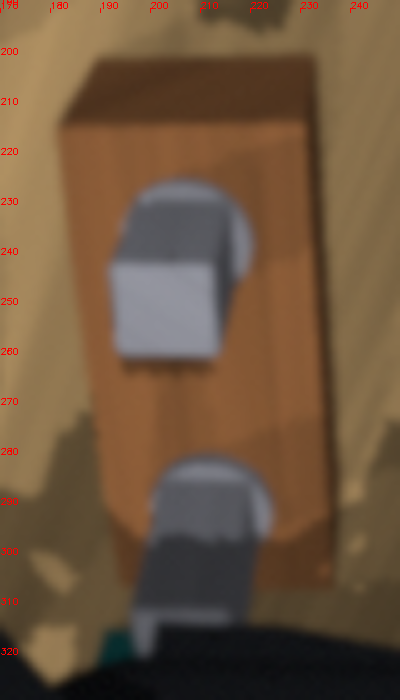

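View pics/c6.png

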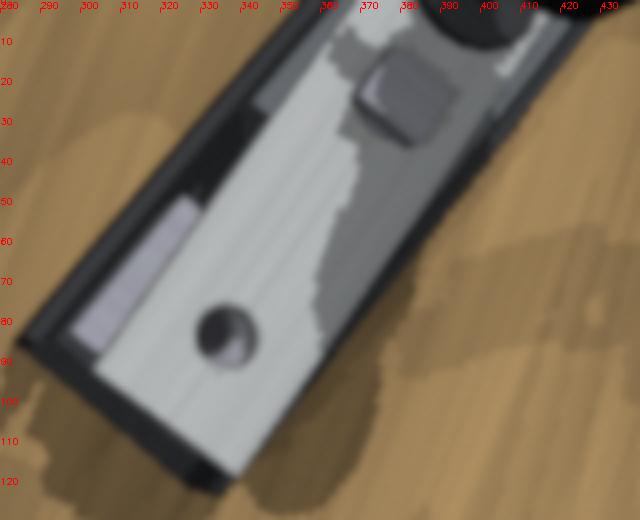

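```bash
python3 - <<'E'
from h import *
import pickle
w1=pickle.load(open("pics/w1.pkl","rb"));w2=pickle.load(open("pics/w2.pkl","rb"));s=camera_info("scene")
print("tooly ang",np.degrees(np.arctan2(*R.from_quat(sense()["tool_rot"]).as_matrix()[[1,0],1])), sense()["tcp_pos"])
def P(n,i,u,v,z,f=True): 
    a=onz(i,u,v,z,f); print(n,a.round(4)); return a
b=[P("b",w2,*q,.088) for q in [(191,242),(211,242),(213,261),(192.5,261)]]
print("bolt ctr",np.mean(b,0))
for k in range(4):
    d=b[(k+1)%4]-b[k]; print(np.hypot(*d[:2]),np.degrees(np.arctan2(d[1],d[0])))
P("stand c",w2,181.5,214,.05);P("stand c",w2,231.5,214,.05);P("edge",w2,235,292,.05);P("edgeL",w2,192,292,.05)
P("flange L",w2,193,238,.053);P("flange R",w2,220,239,.053);P("flangeTop",w2,206,225,.053)
P("collar L",w2,199.5,291,.055);P("collar R",w2,224,293,.055);P("collarTop",w2,210,281,.055)
P("hole w1",w1,278,218,.048);P("hole w2",w2,336.5,84,.048)
# channel
for n,i,u,v in [("w1 far-left end",w1,250,174.5),("w1 right",w1,401,180),("w2 corner",w2,283,84),("w2 corner near",w2,333,122),("w2 long edge",w2,352,0)]: P(n,i,u,v,.036)
for n,i,u,v in [("p1",w1,252.5,199.5),("p2",w1,254.5,238.5),("p3",w1,405,194),("p w2",w2,303.5,92.5),("p w2",w2,339.5,119)]: P(n,i,u,v,.048)
E
```

```text
tooly ang 22.149817193614556 [ 0.50790791 -0.06670065  0.20912193]
b [ 0.4756 -0.1598  0.088 ]
b [ 0.4959 -0.151   0.088 ]
b [ 0.5057 -0.1727  0.088 ]
b [ 0.4843 -0.1822  0.088 ]
bolt ctr [ 0.49036721 -0.16641401  0.088     ]
0.022089983470385325 23.466572241896188
0.02388310069929147 -65.76283144060287
0.02332137088459641 -156.07355011925014
0.024085300439599583 111.30263927644862
stand c [ 0.4527 -0.1501  0.05  ]
stand c [ 0.508  -0.1269  0.05  ]
edge [ 0.5516 -0.2305  0.05  ]
edgeL [ 0.4985 -0.2545  0.05  ]
flange L [ 0.4755 -0.1732  0.053 ]
flange R [ 0.5063 -0.1614  0.053 ]
flangeTop [ 0.4847 -0.1505  0.053 ]
collar L [ 0.507  -0.2446  0.055 ]
collar R [ 0.5378 -0.2343  0.055 ]
collarTop [ 0.5147 -0.2232  0.055 ]
hole w1 [0.5574 0.0551 0.048 ]
hole w2 [0.5598 0.0567 0.048 ]
w1 far-left end [0.5008 0.0348 0.036 ]
w1 right [0.5532 0.2219 0.036 ]
w2 corner [0.5063 0.0329 0.036 ]
w2 corner near [0.5766 0.0165 0.036 ]
w2 long edge [0.5421 0.1644 0.036 ]
p1 [0.5275 0.0312 0.048 ]
p2 [0.5771 0.0216 0.048 ]
p3 [0.5684 0.2203 0.048 ]
p w2 [0.5296 0.0322 0.048 ]
p w2 [0.5788 0.0221 0.048 ]
```

```bash
python3 -m inch '[[-0.3,[-1,-0.3,0],[0,0,0]],[-0.3,[-1,-0.3,0],[0,0,0]],[-0.3,[-1,-0.3,0],[0,0,0]]]' 60 && python3 -m inch '[[-0.3,[-0.66,-0.22,0.3],[0,0,0]],[-0.3,[-0.66,-0.22,0.3],[0,0,0]],[-0.3,[-0.66,-0.22,0.7],[0,0,0]],[-0.3,[-0.66,-0.22,0.7],[0,0,0]]]'; python3 - <<'E'
from h import *
p,d=snapshot("scene");crop(p,100,130,220,240,6,"s3.png")
p,d=snapshot("side");crop(p,220,180,340,290,6,"d3.png")
print(sense()["tcp_pos"],np.degrees(np.arctan2(*R.from_quat(sense()["tool_rot"]).as_matrix()[[1,0],1])))
E
```

```text
t: 2.75
tcp_pos: [0.5202, -0.1762, 0.2096]
tool_rot: [0.558, 0.83, -0.001, 0.002]
force: [-0.4, 0.2, -0.7]
finger_gap: 0.647
t: 3.15
tcp_pos: [0.5196, -0.238, 0.1349]
tool_rot: [0.557, 0.83, 0.0, -0.006]
force: [-0.6, 2.0, -0.8]
finger_gap: 0.644
[ 0.52253322 -0.23908404  0.13889972] 22.363760205223056
```

View pics/s3.png

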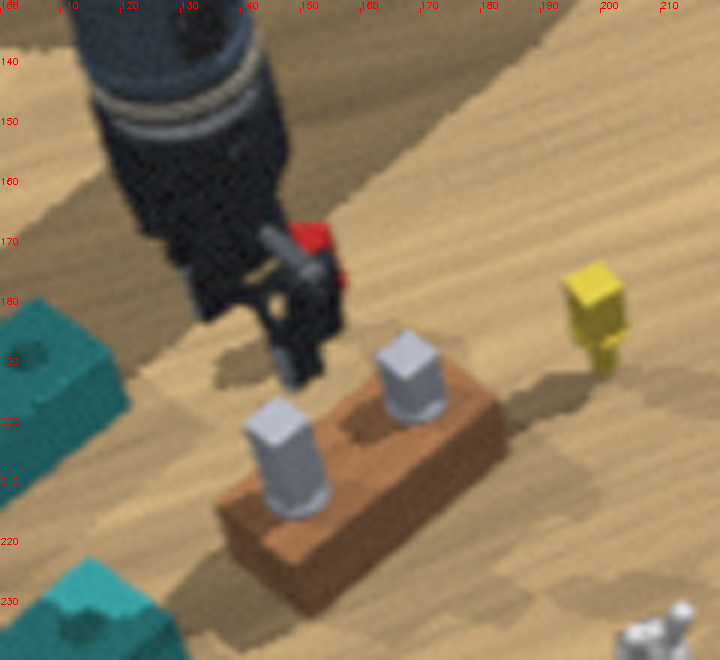

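View pics/d3.png

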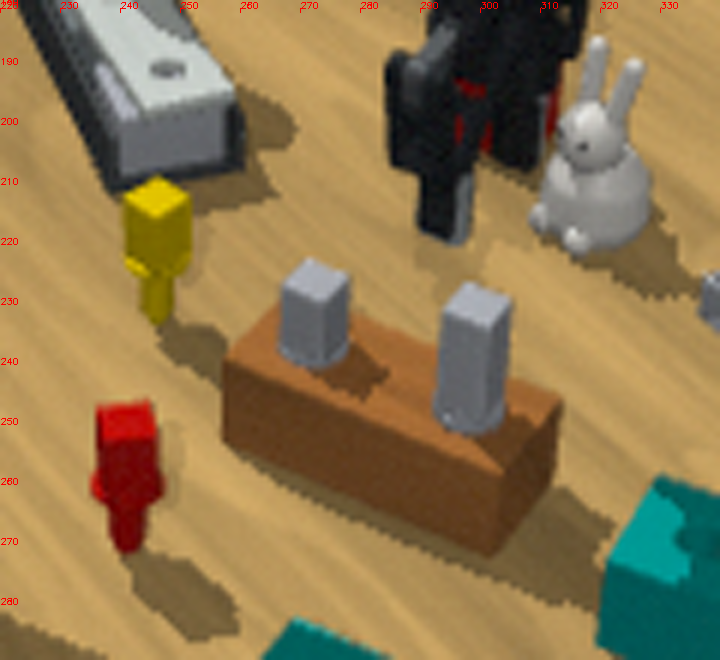

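```bash
python3 - <<'E'
from h import *
s=camera_info("scene");d=camera_info("side")
for n,a,b,z in [("drift",(146.6,200.3),(299.2,230.7),.11),("bolt",(168,189),(272.5,226.8),.088)]: print(n,onz(s,*a,z),onz(d,*b,z))
print(onz(d,248,191.5,.048))
E
```

```text
drift [ 0.52549865 -0.23953046  0.11      ] [ 0.52025648 -0.24522322  0.11      ]
bolt [ 0.49323142 -0.16701755  0.088     ] [ 0.48912471 -0.17327659  0.088     ]
[0.55823248 0.05039987 0.048     ]
```

```bash
python3 -m inch '[[-0.3,[-0.015,0,0.4],[0,0,0]],[-0.3,[-0.015,0,0.74],[0,0,0]],[-0.3,[-0.015,0,0.74],[0,0,0]],[-0.3,[-0.015,0,0.74],[0,0,0]],[1,[-0.015,0,0.74],[0,0,0]],[1,[-0.015,0,0.74],[0,0,0]],[1,[-0.015,0,0.74],[0,0,0]],[1,[-0.015,0,0.74],[0,0,0]],[1,[-0.015,0,0.74],[0,0,0]],[1,[-0.015,0,0.74],[0,0,0]]]' 80;  python3 - <<'E'
from h import *
s=sense();print(s["force"],s["ft_torque"],s["tcp_pos"],s["finger_gap"])
E
```

```text
t: 4.25
tcp_pos: [0.525, -0.2428, 0.0678]
tool_rot: [0.557, 0.831, -0.0, 0.002]
force: [-0.7, -0.7, 6.3]
finger_gap: 0.262
[-0.6589352  -0.6757441   6.30329023] [ 0.03290341  0.19996123 -0.04835195] [ 0.5249893  -0.24282844  0.06782784] 0.26150324496605115
```

```bash
python3 -m inch '[[1,[0,0,-0.3],[0,0,0]],[1,[0,0,-0.6],[0,0,0]],[1,[0,0,-1],[0,0,0]],[1,[0,0,-1],[0,0,0]],[1,[0,0,-1],[0,0,0]]]';  python3 - <<'E'
from h import *
s=sense();print(s["force"],s["ft_torque"],s["tcp_pos"],s["finger_gap"])
p,d=snapshot("scene");crop(p,90,110,220,240,6,"s4.png")
p,d=snapshot("side");crop(p,220,150,340,280,6,"d4.png")
E
```

```text
t: 4.75
tcp_pos: [0.5245, -0.2422, 0.1671]
tool_rot: [0.557, 0.831, -0.0, 0.002]
force: [-0.2, -0.3, -1.9]
finger_gap: 0.262
[-0.17161916 -0.31418667 -1.91538676] [-0.02596671  0.00396193 -0.00622421] [ 0.52447083 -0.24221451  0.16705427] 0.2623174160540181
```

View pics/s4.png

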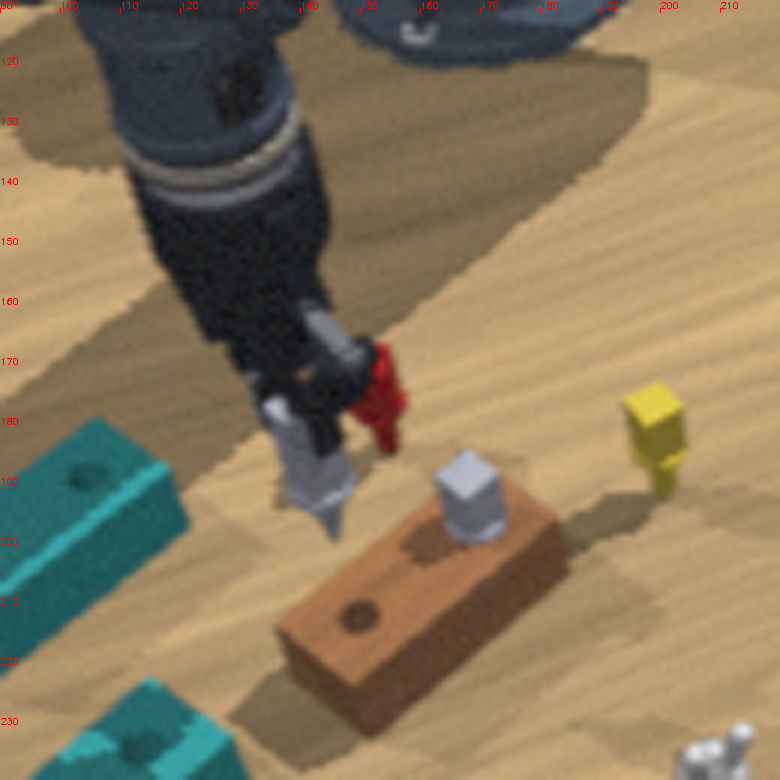

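View pics/d4.png

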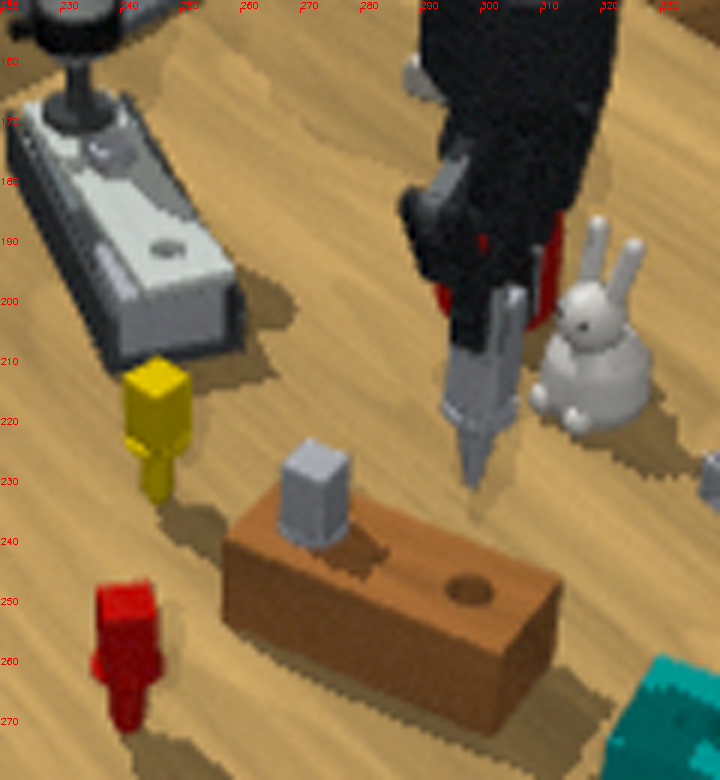

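```bash
cat >> h.py <<'E'
def tri(a,ua,b,ub):
    o1,d1=ray(a,*ua);o2,d2=ray(b,*ub);d1/=np.linalg.norm(d1);d2/=np.linalg.norm(d2)
    A=np.array([[d1@d1,-d1@d2],[d1@d2,-d2@d2]]);t=np.linalg.solve(A,[(o2-o1)@d1,(o2-o1)@d2])
    p,q=o1+t[0]*d1,o2+t[1]*d2; return (p+q)/2,p-q
E
python3 - <<'E'
from h import *
s=camera_info("scene");d=camera_info("side");t=sense();T=R.from_quat(t["tool_rot"])
P,e=tri(s,(145.5,199.5),d,(297.8,231));print("tip",P,e,T.inv().apply(P-t["tcp_pos"]))
a,b=onz(s,149.7,212.7,.05),onz(d,298.3,248.3,.05);print("socket",a,b,(a+b)/2)
a,b=onz(s,244,188,.048),onz(d,247.8,191.3,.048);print("hole",a,b,(a+b)/2)
E
```

```text
tip [ 0.51886318 -0.24139843  0.10711393] [-9.83165019e-05  1.91482791e-04  9.70603772e-05] [ 0.00126788 -0.00385593  0.05755859]
socket [ 0.52444266 -0.24119208  0.05      ] [ 0.52214746 -0.24547009  0.05      ] [ 0.52329506 -0.24333108  0.05      ]
hole [0.56065801 0.05488327 0.048     ] [0.55831662 0.05166479 0.048     ] [0.55948732 0.05327403 0.048     ]
```

```bash
python3 - <<'E'
from h import *
s=camera_info("scene");d=camera_info("side");t=sense()
t["tcp_pos"]
for q in [t["tcp_pos"]+[0,0,-.0178-z] for z in (0,.04)]: print(q,proj(s,q),proj(d,q))
p,_=cv2.imread("pics/s4.png"),0
cv2.imwrite("pics/s4z.png",cv2.resize(p[370:570,230:400],None,fx=3.5,fy=3)); p=cv2.imread("pics/d4.png");cv2.imwrite("pics/d4z.png",cv2.resize(p[260:520,400:560],None,fx=3,fy=2.2))
E
```

```text
[ 0.52301544 -0.24118334  0.14686547] [143.32830825 191.76179338] [300.03038668 218.05041731]
[ 0.52301544 -0.24118334  0.10686547] [145.99226024 200.56832713] [298.97495032 230.44185145]
```

View pics/s4z.png

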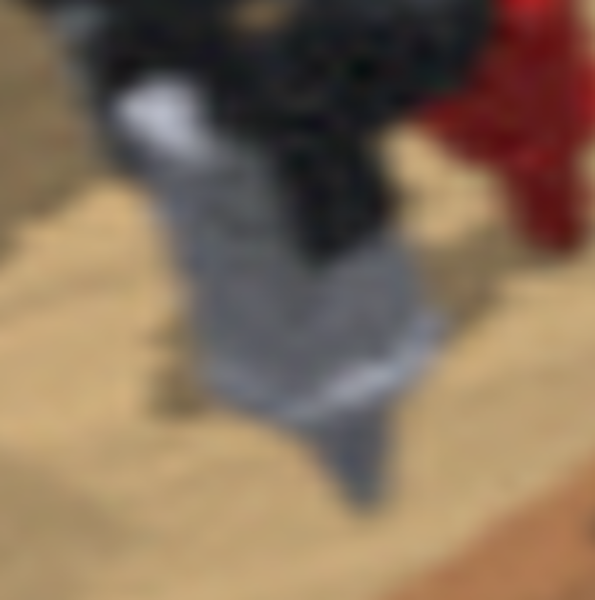

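View pics/d4z.png

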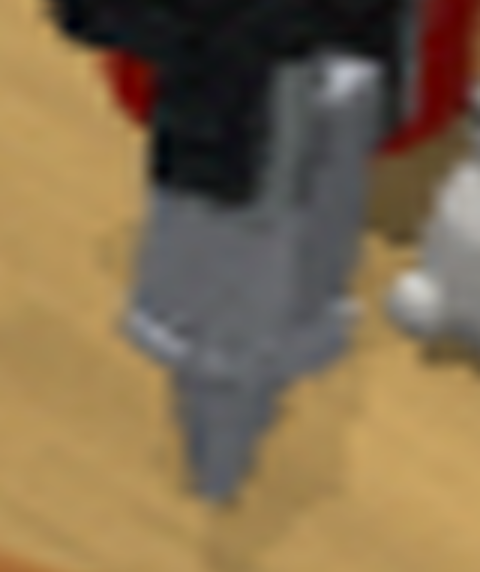

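```bash
python3 -m inch '[[1,[0.4,0.3,0],[0,0,0]],[1,[0.8,0.6,0],[0,0,0]],[1,[1,0.75,0],[0,0,0]]]' && python3 -m inch '[[1,[0.4,0.3,0],[0,0,0]],[1,[0.8,0.6,0.3],[0,0,0]],[1,[0.89,0.7,0.45],[0,0,0]],[1,[0.89,0.7,0.45],[0,0,0]],[1,[0.89,0.7,0.45],[0,0,0]],[1,[0.89,0.7,0.45],[0,0,0]]]';  python3 - <<'E'
from h import *
import pickle
i=camera_info("wrist");t=sense();p,d=snapshot("wrist");cv2.imwrite("pics/w3.png",p);pickle.dump(i,open("pics/w3.pkl","wb"))
print(t["tcp_pos"],t["tool_rot"],proj(i,[.559,.0546,.048],True))
E
```

```text
t: 5.15
tcp_pos: [0.554, -0.117, 0.1634]
tool_rot: [0.556, 0.831, 0.0, -0.003]
force: [0.3, -0.3, -1.5]
finger_gap: 0.262
t: 5.75
tcp_pos: [0.5863, -0.0131, 0.1203]
tool_rot: [0.557, 0.83, -0.0, -0.0]
force: [0.0, 0.3, -0.2]
finger_gap: 0.264
[ 0.5862923  -0.01305361  0.12033473] [ 5.57276620e-01  8.30326870e-01 -2.38008947e-04 -4.20803846e-05] [250.88672642 100.74054457]
```

View pics/w3.png

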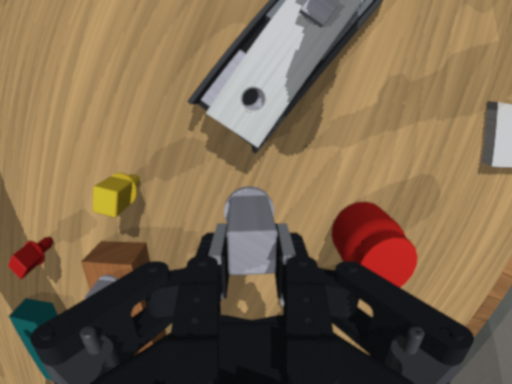

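The hole is at about (253,97), with the held drift at (250,225). I'll zoom in on the hole.

```bash
python3 - <<'E'
from h import *
p=cv2.imread("pics/w3.png"); crop(p,232,77,274,117,16,"c7.png"); crop(p,180,0,390,160,3,"c8.png")
E
```

```text
(no output)
```

View pics/c7.png

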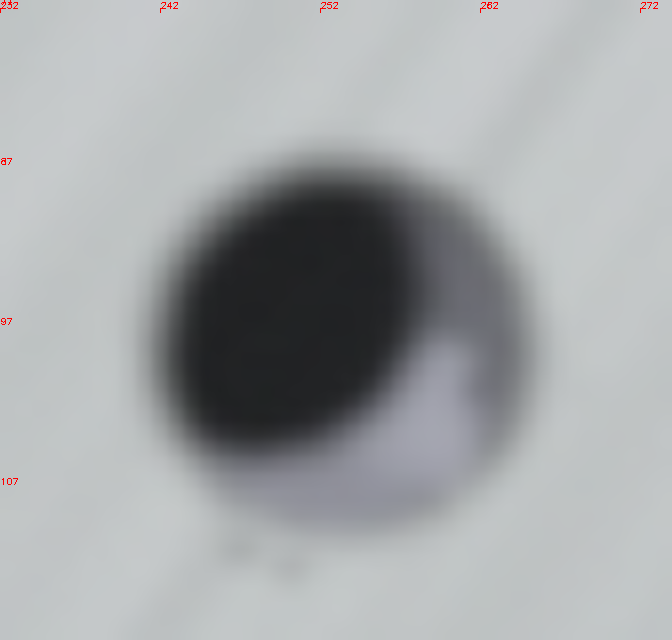

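View pics/c8.png

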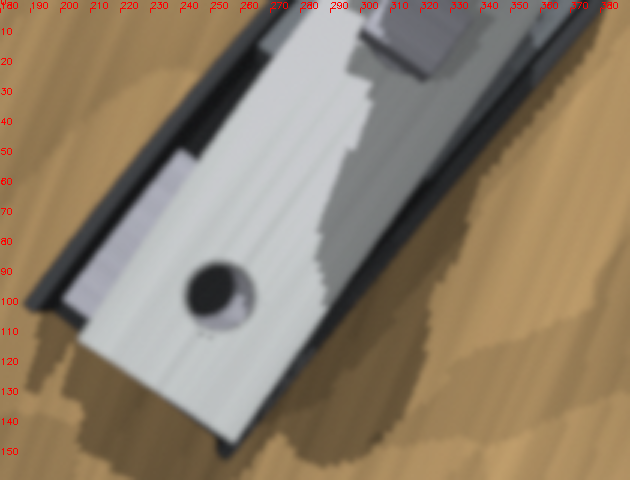

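```bash
python3 - <<'E'
from h import *
import pickle
from scipy.optimize import least_squares
i=pickle.load(open("pics/w3.pkl","rb"));p=cv2.imread("pics/w3.png")
g=p[77:118,232:275].astype(np.float32)
b=cv2.resize(g,None,fx=8,fy=8,interpolation=cv2.INTER_CUBIC).mean(2)
def cont(t):
    m=(b<t).astype(np.uint8); cs,_=cv2.findContours(m,0,cv2.CHAIN_APPROX_NONE); c=max(cs,key=cv2.contourArea)[:,0,:]; return (c+.5)/8-.5+[232,77]
def fit(P,r=None):
    f=(lambda q:np.hypot(P[:,0]-q[0],P[:,1]-q[1])-(q[2] if r is None else r)); x0=[*P.mean(0)]+([.009] if r is None else [])
    s=least_squares(f,x0,loss="soft_l1",f_scale=.0003); return s.x,np.sqrt(np.mean(s.fun**2))
# plate hole: brightest plate ~195, use 1/2 level saturated by colour difference
print(b.max(),b.min())
o=cont(172); Po=np.array([onz(i,*q,.048,True)[:2] for q in o]); ph,e=fit(Po); print("plate hole",ph,e)
ph9,e=fit(Po,.009);print(ph9,e)
for t in (60,75,90):
    c=cont(t); Pc=np.array([onz(i,*q,.040,True)[:2] for q in c])
    Pt=np.array([onz(i,*q,.048,True)[:2] for q in c])
    k=np.hypot(*(Pt-ph[:2]).T)<.0072
    a,e=fit(Pc[k],.009);a2,_=fit(Pc[k]); print(t,k.sum(),"anchor",a,e,a2)
    d=a-ph[:2]; print("offset mm",np.hypot(*d)*1e3,np.degrees(np.arctan2(d[1],d[0])))
for n,u,v,z in [("chan L",187.5,101,.036),("chan edge",268,0,.036),("pl",206,113,.048),("pr",258,147,.048)]: print(n,onz(i,u,v,z,True))
E
```

```text
202.19957 33.033123
plate hole [0.55951891 0.05716541 0.00979051] 0.00013742223583468555
[0.55951026 0.05719478] 0.0008018437542476499
60 163 anchor [0.55307464 0.05869113] 0.0001819707185437811 [0.55414721 0.05844005 0.00805711]
offset mm 6.622422478016805 166.68016017298015
75 159 anchor [0.55357708 0.05875288] 9.64927240470791e-05 [0.55386738 0.05867585 0.00874287]
offset mm 6.1502329646047516 165.04172777665127
90 156 anchor [0.55407503 0.05882323] 0.00016287425553800563 [0.55327696 0.05905126 0.00972022]
offset mm 5.690707987455462 163.06304531374613
chan L [0.50956441 0.03536873 0.036     ]
chan edge [0.53887885 0.14125663 0.036     ]
pl [0.52955467 0.03250902 0.048     ]
pr [0.578296   0.02247111 0.048     ]
```

```bash
python3 -m inch '[[1,[0.4,0,0],[0,0,0]],[1,[0.77,0,0.03],[0,0,0]],[1,[0.77,0,0.06],[0,0,0]],[1,[0.77,0,0.06],[0,0,0]],[1,[0.77,0,0.06],[0,0,0]]]';  python3 - <<'E'
from h import *
import pickle
i=camera_info("wrist");t=sense();p,d=snapshot("wrist");cv2.imwrite("pics/w4.png",p);pickle.dump(i,open("pics/w4.pkl","wb"))
crop(p,190,120,310,250,5,"w4c.png")
print(t["tcp_pos"],t["tool_rot"],t["force"])
p,d=snapshot("scene");crop(p,215,140,285,210,9,"s5.png")
p,d=snapshot("side");crop(p,215,150,285,215,9,"d5.png")
s=camera_info("scene");d=camera_info("side")
q=t["tcp_pos"]-[0,0,.0578];print(q,proj(s,q),proj(d,q),proj(i,q,True))
E
```

```text
t: 6.3
tcp_pos: [0.5583, 0.0578, 0.1151]
tool_rot: [0.557, 0.83, 0.0, 0.001]
force: [-0.5, -0.3, -1.3]
finger_gap: 0.263
[0.55834082 0.05780668 0.11511859] [5.57475143e-01 8.30192792e-01 3.72763877e-04 1.12014020e-03] [-0.45881401 -0.2882397  -1.28930185]
[0.55834082 0.05780668 0.05731859] [244.48651711 185.26954478] [246.73823864 187.89260499] [250.26911906 195.22339277]
```

View pics/s5.png

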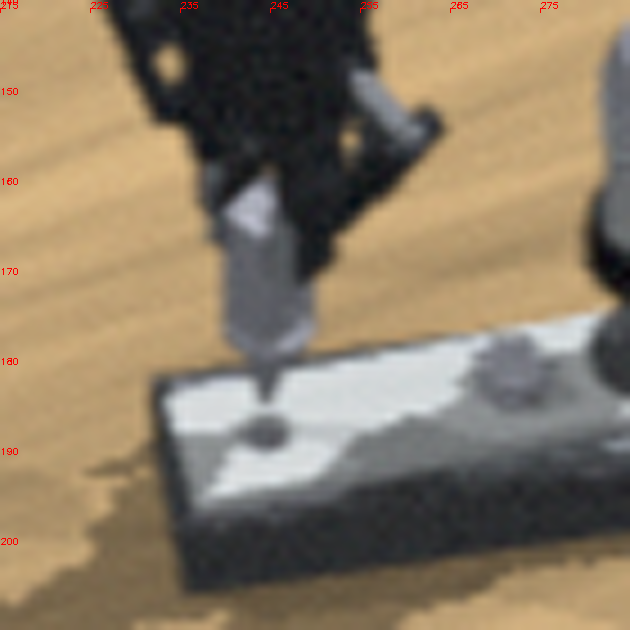

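View pics/d5.png

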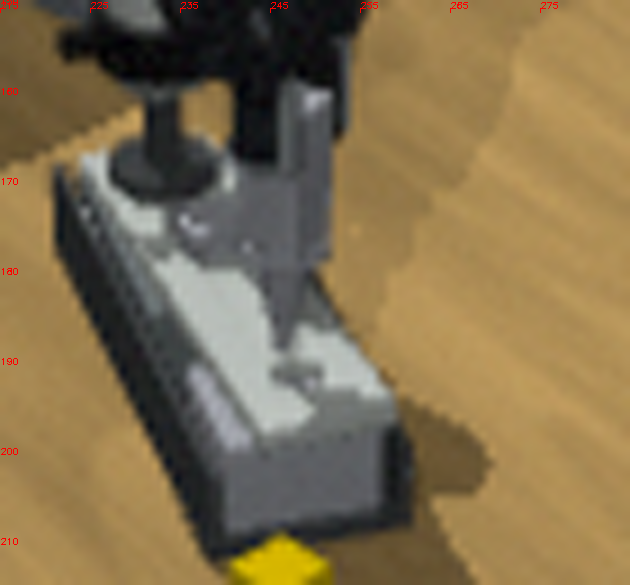

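View pics/w4c.png

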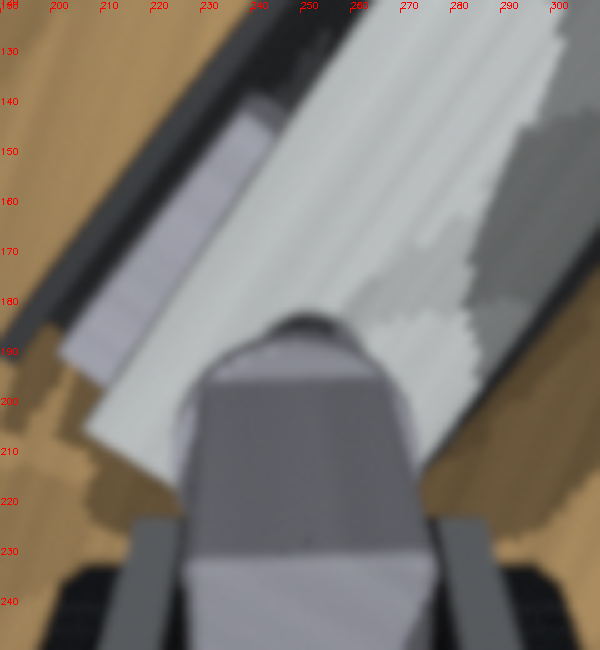

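```bash
python3 - <<'E'
from h import *
s=camera_info("scene");d=camera_info("side");t=sense();print(t["tcp_pos"])
T,e=tri(s,(243.6,184.4),d,(246.2,188.4));print("tip",T,e)
a,b=onz(s,243.9,187.5,.048),onz(d,247.5,191,.048);print(a,b,(a+b)/2)
print("per cam dropped tip", onz(s,243.6,184.4,T[2])-a, onz(d,246.2,188.4,T[2])-b, "for z .0573", onz(s,243.6,184.4,.0573)-a, onz(d,246.2,188.4,.0573)-b)
E
```

```text
[0.55808763 0.05793093 0.11480967]
tip [0.55483567 0.05615443 0.05803159] [-0.00039442  0.00070826  0.00056241]
[0.55865871 0.05549583 0.048     ] [0.55844303 0.05356522 0.048     ] [0.55855087 0.05453053 0.048     ]
per cam dropped tip [-0.00423884  0.0011143   0.01003159] [-0.00363943  0.00188409  0.01003159] for z .0573 [-0.00480752  0.00137854  0.0093    ] [-0.00304291  0.00279723  0.0093    ]
```

```bash
python3 -m inch '[[1,[0,0,0.04],[0,0,0]],[1,[0,0,0.08],[0,0,0]],[1,[0,0,0.11],[0,0,0]],[1,[0,0,0.14],[0,0,0]],[1,[0,0,0.14],[0,0,0]],[1,[0,0,0.14],[0,0,0]]]'; python3 -c "
from h import *
s=sense();print(s['force'],s['ft_torque'],s['tcp_pos'])"
```

```text
t: 7.05
tcp_pos: [0.5577, 0.059, 0.1003]
tool_rot: [0.557, 0.831, 0.0, 0.001]
force: [0.8, -1.1, -2.1]
finger_gap: 0.264
[ 0.75077647 -1.11359581 -2.06285019] [-0.31140846 -0.39764671 -0.02461047] [0.55772628 0.05898314 0.10033361]
```

```bash
python3 -m inch '[[1,[0,0,0.015],[0,0,0]],[1,[0,0,0.03],[0,0,0]],[1,[0,0,0.045],[0,0,0]],[1,[0,0,0.05],[0,0,0]],[1,[0,0,0.05],[0,0,0]]]'; python3 -c "
from h import *
s=sense();print(s['force'],s['ft_torque'],s['tcp_pos'])"
```

```text
t: 7.55
tcp_pos: [0.5584, 0.0589, 0.0959]
tool_rot: [0.557, 0.831, 0.001, 0.001]
force: [2.2, -2.8, 1.8]
finger_gap: 0.261
[ 2.17075781 -2.78889357  1.81844153] [-0.53917651 -0.75218819  0.0691133 ] [0.55836808 0.05892673 0.09588255]
```

```bash
python3 -m inch '[[1,[-0.006,-0.005,0],[0,0,0]],[1,[-0.012,-0.009,0],[0,0,0]],[1,[-0.012,-0.009,0],[0,0,0]],[1,[-0.012,-0.009,0],[0,0,0]]]'; python3 -c "
from h import *
s=sense();print(s['force'],s['ft_torque'],s['tcp_pos'])"
```

```text
t: 7.95
tcp_pos: [0.5577, 0.0579, 0.0956]
tool_rot: [0.557, 0.831, 0.001, 0.001]
force: [4.8, -0.9, -0.1]
finger_gap: 0.26
[ 4.82243928 -0.93136944 -0.0781199 ] [-0.21747044 -1.25067061 -0.05528436] [0.55770359 0.0578657  0.09560662]
```

```bash
python3 -m inch '[[1,[0,0,0.012],[0,0,0]],[1,[0,0,0.025],[0,0,0]],[1,[0.003,-0.004,0.037],[0,0,0]],[1,[0.006,-0.008,0.05],[0,0,0]],[1,[0.006,-0.008,0.05],[0,0,0]]]'; python3 -c "
from h import *
s=sense();print(s['force'],s['ft_torque'],s['tcp_pos'])"
```

```text
t: 8.45
tcp_pos: [0.5565, 0.0576, 0.0908]
tool_rot: [0.557, 0.831, 0.0, 0.001]
force: [4.7, -2.9, 2.0]
finger_gap: 0.264
[ 4.73477195 -2.86206393  1.98481604] [-0.49738369 -1.09642783  0.02644168] [0.55650072 0.05757776 0.09075014]
```

```bash
python3 -m inch '[[1,[-0.002,-0.004,0.012],[0,0,0]],[1,[-0.002,-0.006,0.025],[0,0,0]],[1,[-0.001,-0.008,0.037],[0,0,0]],[1,[0.002,-0.01,0.05],[0,0,0]],[1,[0.002,-0.01,0.05],[0,0,0]]]'; python3 -c "
from h import *
s=sense();print(s['force'],s['ft_torque'],s['tcp_pos'])"
```

```text
t: 8.95
tcp_pos: [0.5554, 0.0574, 0.0857]
tool_rot: [0.557, 0.831, 0.0, 0.001]
force: [3.8, -1.5, 3.0]
finger_gap: 0.264
[ 3.8222785  -1.47852987  3.0347734 ] [-0.55598666 -1.02971989  0.01086331] [0.55542373 0.05738518 0.08571518]
```

```bash
python3 -m inch '[[1,[0,0,0.012],[0,0,0]],[1,[0.001,-0.002,0.025],[0,0,0]],[1,[0.002,-0.003,0.037],[0,0,0]],[1,[0.003,-0.004,0.05],[0,0,0]],[1,[0.003,-0.004,0.05],[0,0,0]]]'; python3 -c "
from h import *
s=sense();print(s['force'],s['ft_torque'],s['tcp_pos'])"
```

```text
t: 9.45
tcp_pos: [0.5548, 0.0573, 0.0807]
tool_rot: [0.557, 0.831, -0.0, 0.001]
force: [4.3, -3.0, 3.6]
finger_gap: 0.261
[ 4.28207211 -3.04747731  3.62006039] [-0.59947207 -0.98661341  0.03742003] [0.55479949 0.05733755 0.08068297]
```

```bash
python3 -m inch '[[1,[-0.003,-0.003,0.01],[0,0,0]],[1,[-0.003,-0.003,0.02],[0,0,0]],[1,[-0.002,-0.005,0.03],[0,0,0]],[1,[0,-0.007,0.04],[0,0,0]],[1,[0,-0.007,0.04],[0,0,0]]]'; python3 - <<'E'
from h import *
s=sense();print(s['force'],s['ft_torque'],s['tcp_pos'])
p,d=snapshot("scene");crop(p,215,140,285,210,9,"s6.png")
p,d=snapshot("side");crop(p,215,150,285,215,9,"d6.png")
E
```

```text
t: 9.95
tcp_pos: [0.5542, 0.057, 0.0766]
tool_rot: [0.557, 0.831, -0.0, 0.001]
force: [4.4, -2.6, 1.1]
finger_gap: 0.261
[ 4.41687642 -2.60609045  1.10922297] [-0.68557012 -1.08238408  0.00978592] [0.55420464 0.05700917 0.07656595]
```

View pics/s6.png

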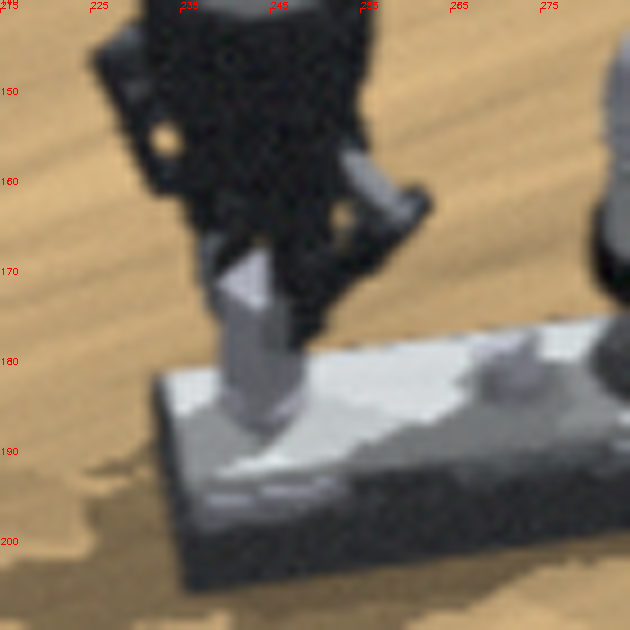

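View pics/d6.png

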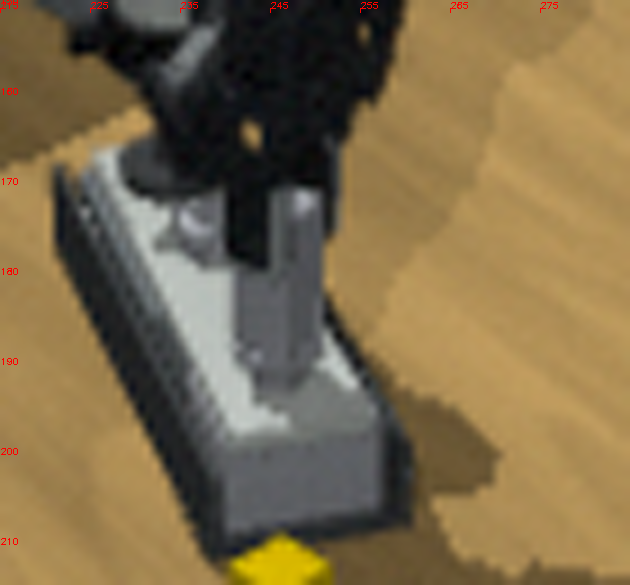

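```bash
python3 -m inch '[[1,[-0.002,-0.002,0.01],[0,0,0]],[1,[-0.001,-0.003,0.02],[0,0,0]],[1,[0,-0.005,0.03],[0,0,0]],[1,[0.001,-0.006,0.04],[0,0,0]],[1,[0.001,-0.006,0.04],[0,0,0]]]'; python3 - <<'E'
from h import *
s=sense();print(s['force'],s['ft_torque'],s['tcp_pos'])
E
```

```text
t: 10.55
tcp_pos: [0.5545, 0.0569, 0.073]
tool_rot: [0.557, 0.831, 0.0, 0.002]
force: [5.9, -3.1, 2.7]
finger_gap: 0.263
[ 5.86421106 -3.09218202  2.7287388 ] [-0.59775931 -1.19930203 -0.01113694] [0.55454474 0.05692398 0.07295917]
```

```bash
python3 -m inch '[[1,[0,0,0.01],[0,0,0]],[1,[0,0,0.02],[0,0,0]],[1,[0,0,0.03],[0,0,0]],[1,[0,0,0.03],[0,0,0]]]'; python3 - <<'E'
from h import *
s=sense();print(s['force'],s['ft_torque'],s['tcp_pos'])
E
```

```text
t: 10.95
tcp_pos: [0.5551, 0.0568, 0.0703]
tool_rot: [0.557, 0.831, 0.001, 0.002]
force: [6.7, -2.4, 3.8]
finger_gap: 0.264
[ 6.71173016 -2.37255742  3.84531182] [-0.71639839 -1.31940668  0.03671057] [0.55512111 0.05676389 0.07026139]
```

```bash
python3 -m inch '[[1,[-0.004,0.005,0],[0,0,0]],[1,[-0.004,0.005,0.01],[0,0,0]],[1,[-0.004,0.005,0.02],[0,0,0]],[1,[-0.004,0.005,0.02],[0,0,0]]]'; python3 - <<'E'
from h import *
s=sense();print(s['force'],s['ft_torque'],s['tcp_pos'])
E
```

```text
t: 11.35
tcp_pos: [0.5554, 0.0565, 0.0684]
tool_rot: [0.557, 0.831, 0.0, 0.002]
force: [5.1, -2.9, 5.0]
finger_gap: 0.262
[ 5.13648882 -2.88838505  5.01061002] [-0.69793967 -1.12182722  0.01303587] [0.55538629 0.05652565 0.06841112]
```

```bash
python3 -m inch '[[1,[-0.004,0,0.01],[0,0,0]],[1,[-0.004,0,0.02],[0,0,0]],[1,[-0.004,0,0.025],[0,0,0]],[1,[-0.004,0,0.025],[0,0,0]]]'; python3 - <<'E'
from h import *
s=sense();print(s['force'],s['ft_torque'],s['tcp_pos'])
E
```

```text
t: 11.75
tcp_pos: [0.5556, 0.0563, 0.0663]
tool_rot: [0.557, 0.831, 0.001, 0.002]
force: [4.7, -3.2, 7.8]
finger_gap: 0.263
[ 4.67106503 -3.16880149  7.81646493] [-0.58687016 -1.0084587   0.04985634] [0.55556393 0.05628417 0.06627695]
```

```bash
python3 -m inch '[[1,[-0.001,0.001,0.007],[0,0,0]],[1,[-0.001,0.001,0.015],[0,0,0]],[1,[-0.001,0.001,0.015],[0,0,0]]]'; python3 - <<'E'
from h import *
s=sense();print(s['force'],s['ft_torque'],s['tcp_pos'])
p,d=snapshot("scene");crop(p,215,140,285,210,9,"s7.png")
p,d=snapshot("side");crop(p,215,150,285,215,9,"d7.png")
E
```

```text
t: 12.05
tcp_pos: [0.5556, 0.0562, 0.0658]
tool_rot: [0.557, 0.831, 0.0, 0.002]
force: [2.2, -2.5, 14.2]
finger_gap: 0.264
[ 2.21704626 -2.50634939 14.17379377] [-0.61390781 -0.69378321 -0.00837667] [0.55563287 0.05615476 0.06577148]
```

View pics/s7.png

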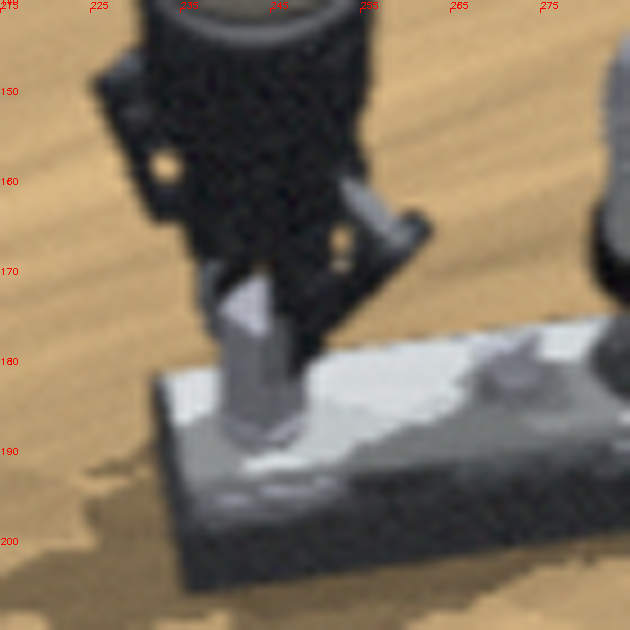

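View pics/d7.png

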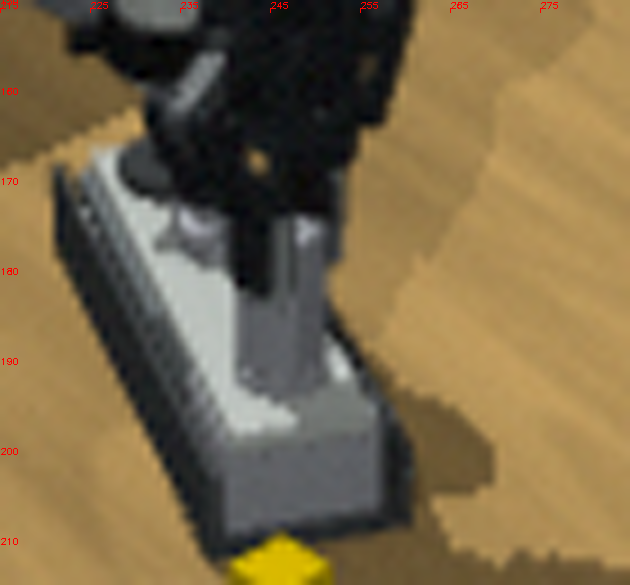

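```bash
python3 -m inch '[[1,[0,0,-0.03],[0,0,0]],[1,[0,0,-0.07],[0,0,0]],[1,[0,0,-0.12],[0,0,0]],[1,[0,0,-0.2],[0,0,0]],[1,[0,0,-0.4],[0,0,0]],[1,[0,0,-0.7],[0,0,0]],[1,[0,0,-0.7],[0,0,0]],[1,[0,0,-0.7],[0,0,0]]]'; python3 - <<'E'
from h import *
s=sense();print(s['force'],s['ft_torque'],s['tcp_pos'],s['tool_rot'])
E
```

```text
t: 12.95
tcp_pos: [0.5509, 0.0576, 0.1324]
tool_rot: [0.557, 0.831, -0.001, -0.003]
force: [-0.1, 0.7, -2.0]
finger_gap: 0.26
[-0.05765953  0.73651397 -2.04100582] [-0.01642664 -0.01656954 -0.01196146] [0.55088982 0.05755218 0.1324175 ] [ 0.55679906  0.83064162 -0.0013248  -0.00274818]
```

```bash
python3 -m inch '[[1,[-0.4,0,0],[0,0,0]],[1,[-0.75,0,0],[0,0,0]],[1,[-0.75,0,0],[0,0,0]],[1,[-0.75,0,0],[0,0,0]],[1,[-0.75,0,0],[0,0,0]]]'; python3 - <<'E'
from h import *
import pickle
i=camera_info("wrist");t=sense();p,d=snapshot("wrist");cv2.imwrite("pics/w5.png",p);pickle.dump(i,open("pics/w5.pkl","wb"))
u=proj(i,[.5536,.0587,.048],True);print(t["tcp_pos"],t["tool_rot"],u); u=u.astype(int)
crop(p,u[0]-22,u[1]-22,u[0]+22,u[1]+22,14,"c9.png")
E
```

```text
t: 13.45
tcp_pos: [0.5799, -0.0113, 0.1317]
tool_rot: [0.557, 0.831, -0.001, -0.003]
force: [0.1, 1.3, -1.4]
finger_gap: 0.263
[ 0.57990746 -0.01131102  0.13171245] [ 0.55683708  0.83061664 -0.00086488 -0.00277784] [253.61136644  99.06804879]
```

View pics/c9.png

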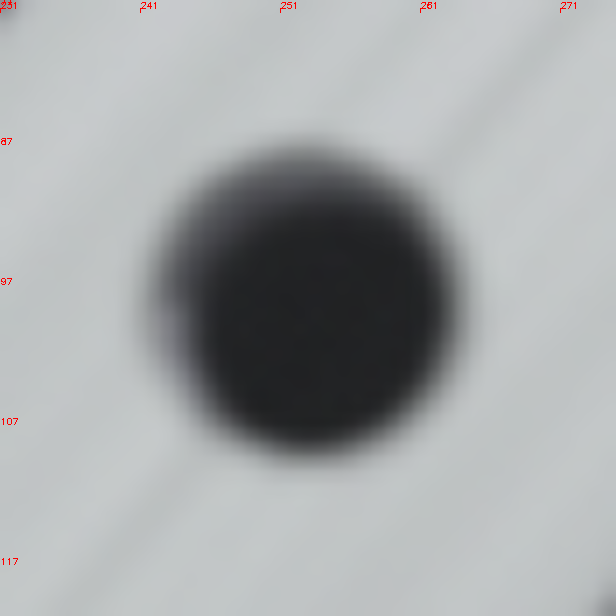

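View pics/w5.png

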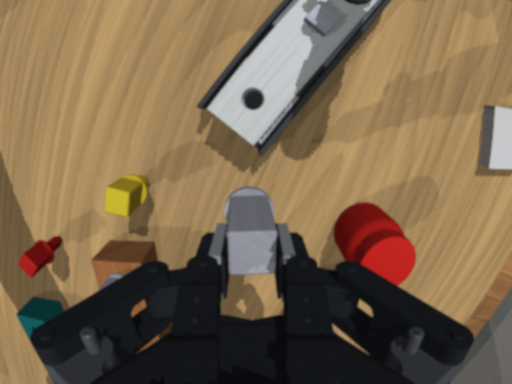

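```bash
cat > fit.py <<'E'
from h import *
import pickle,sys
from scipy.optimize import least_squares
def run(tag,u):
    i=pickle.load(open(f"pics/{tag}.pkl","rb"));p=cv2.imread(f"pics/{tag}.png")
    x0,y0=int(u[0])-22,int(u[1])-22
    b=cv2.resize(p[y0:y0+44,x0:x0+44].astype(np.float32),None,fx=8,fy=8,interpolation=cv2.INTER_CUBIC).mean(2)
    def cont(t):
        m=(b<t).astype(np.uint8); l,lab,st,ce=cv2.connectedComponentsWithStats(m); k=lab[176,176]; cs,_=cv2.findContours((lab==k).astype(np.uint8),0,cv2.CHAIN_APPROX_NONE); c=max(cs,key=cv2.contourArea)[:,0,:]; return (c+.5)/8-.5+[x0,y0]
    def fit(P,r=None):
        f=(lambda q:np.hypot(P[:,0]-q[0],P[:,1]-q[1])-(q[2] if r is None else r)); z=[*P.mean(0)]+([.009] if r is None else [])
        return least_squares(f,z,loss="soft_l1",f_scale=.0003).x
    Po=np.array([onz(i,*q,.048,True)[:2] for q in cont(165)]); ph=fit(Po); print("plate hole",ph)
    for t in (65,80):
        c=cont(t);Pc=np.array([onz(i,*q,.04,True)[:2] for q in c]);Pt=np.array([onz(i,*q,.048,True)[:2] for q in c])
        r=np.hypot(*(Pt-ph[:2]).T)
        k=r<.0079
        if k.sum()>10: a=fit(Pc[k],.009); d=a-ph[:2]; print(t,k.sum(),"anchor",a,"offset mm",np.hypot(*d)*1e3,np.degrees(np.arctan2(d[1],d[0])))
        else: print("no crescent",r.min(),r.max())
E
python3 -c "
import fit;fit.run('w5',(253.6,99))"
```

```text
plate hole [0.55250506 0.05892584 0.00967496]
65 315 anchor [0.55424411 0.05728282] offset mm 2.3924471752119505 -43.37347164246771
80 225 anchor [0.5541768  0.05819896] offset mm 1.822935129424603 -23.499430186497893
```

```bash
python3 -m inch '[[1,[0.4,0,0],[0,0,0]],[1,[0.72,0.003,0],[0,0,0]],[1,[0.72,0.003,0],[0,0,0]],[1,[0.72,0.003,0.12],[0,0,0]],[1,[0.72,0.003,0.2],[0,0,0]],[1,[0.72,0.003,0.28],[0,0,0]],[1,[0.72,0.003,0.34],[0,0,0]],[1,[0.72,0.003,0.4],[0,0,0]],[1,[0.72,0.003,0.4],[0,0,0]]]'; python3 - <<'E'
from h import *
s=sense();print(s['force'],s['ft_torque'],s['tcp_pos'],s['tool_rot'])
E
```

```text
t: 14.4
tcp_pos: [0.5548, 0.0539, 0.0923]
tool_rot: [0.557, 0.83, -0.001, -0.001]
force: [-0.5, -0.3, -1.6]
finger_gap: 0.266
[-0.471648   -0.33759279 -1.63907356] [ 0.00630354 -0.00638898 -0.00172184] [0.55478164 0.05389285 0.09226194] [ 5.57190740e-01  8.30383866e-01 -5.16195660e-04 -9.20961964e-04]
```

```bash
python3 -m inch '[[1,[0.02,0.02,0.02],[0,0,0]],[1,[0.02,0.02,0.05],[0,0,0]],[1,[0.02,0.02,0.08],[0,0,0]],[1,[0.02,0.02,0.11],[0,0,0]],[1,[0.02,0.02,0.13],[0,0,0]],[1,[0.02,0.02,0.13],[0,0,0]]]'; python3 - <<'E'
from h import *
s=sense();print(s['force'],s['ft_torque'],s['tcp_pos'],s['tool_rot'])
E
```

```text
t: 15.0
tcp_pos: [0.5562, 0.0569, 0.0801]
tool_rot: [0.557, 0.831, -0.0, -0.0]
force: [-0.3, 0.1, -0.7]
finger_gap: 0.265
[-0.25325877  0.08414718 -0.68395953] [-0.01334997 -0.02306324  0.00962602] [0.55617188 0.05690145 0.08009022] [ 5.56872306e-01  8.30598039e-01 -2.02162057e-04 -3.02115617e-04]
```

```bash
python3 -m inch '[[1,[0,0,0.025],[0,0,0]],[1,[0,0,0.05],[0,0,0]],[1,[0,0,0.075],[0,0,0]],[1,[0,0,0.1],[0,0,0]],[1,[0,0,0.1],[0,0,0]]]'; python3 - <<'E'
from h import *
s=sense();print(s['force'],s['ft_torque'],s['tcp_pos'],s['tool_rot'])
E
```

```text
t: 15.5
tcp_pos: [0.5559, 0.0565, 0.0702]
tool_rot: [0.557, 0.831, -0.001, -0.0]
force: [-3.0, -2.3, 0.5]
finger_gap: 0.264
[-3.01519068 -2.33539906  0.52051763] [-0.76176937  0.54937549  0.00816327] [0.55587489 0.05651413 0.07021362] [ 5.56740101e-01  8.30686411e-01 -6.24323162e-04 -3.96400432e-04]
```

```bash
python3 -m inch '[[1,[-0.014,-0.006,0.01],[0,0,0]],[1,[-0.014,-0.006,0.025],[0,0,0]],[1,[-0.014,-0.006,0.04],[0,0,0]],[1,[-0.014,-0.006,0.045],[0,0,0]],[1,[-0.014,-0.006,0.045],[0,0,0]]]'; python3 - <<'E'
from h import *
s=sense();print(s['force'],s['ft_torque'],s['tcp_pos'],s['tool_rot'])
E
```

```text
t: 16.0
tcp_pos: [0.5563, 0.0556, 0.0659]
tool_rot: [0.557, 0.831, 0.0, -0.0]
force: [-3.0, 0.6, 3.5]
finger_gap: 0.262
[-2.96520124  0.56953761  3.49461678] [ 0.01033864  0.65804439 -0.02559908] [0.55631405 0.05562224 0.06594796] [ 5.56906122e-01  8.30575423e-01  6.36641856e-05 -1.83097194e-04]
```

```bash
python3 -m inch '[[1,[0,0,0.008],[0,0,0]],[1,[0,0,0.015],[0,0,0]],[1,[0,0,0.015],[0,0,0]]]'; python3 - <<'E'
from h import *
s=sense();print(s['force'],s['ft_torque'],s['tcp_pos'],s['tool_rot'])
E
python3 -m inch '[[1,[0.006,-0.008,0],[0,0,0]],[1,[0.012,-0.016,0],[0,0,0]],[1,[0.012,-0.016,0],[0,0,0]]]'
```

```text
t: 16.3
tcp_pos: [0.5567, 0.0555, 0.0658]
tool_rot: [0.557, 0.831, 0.0, 0.0]
force: [-4.9, -0.1, 12.8]
finger_gap: 0.265
[-4.93076474 -0.10279543 12.79192829] [ 1.48035252e-04  9.24927748e-01 -1.06437940e-02] [0.5567064  0.05550772 0.0657787 ] [5.56818912e-01 8.30633780e-01 2.65107644e-04 3.91214958e-04]
t: 16.6
tcp_pos: [0.5565, 0.0556, 0.0658]
tool_rot: [0.557, 0.831, 0.001, 0.002]
force: [-2.5, -0.0, 9.3]
finger_gap: 0.257
```

```bash
python3 -m inch '[[1,[0.01,-0.012,0],[0,0,0]],[1,[0.01,-0.012,0],[0,0,0]]]'; python3 -m inch '[[1,[0,0,-0.03],[0,0,0]],[1,[0,0,-0.06],[0,0,0]],[1,[0,0,-0.1],[0,0,0]]]';python3 -m inch '[[1,[0,0,-0.06],[0,0,0]],[1,[0,0,-0.2],[0,0,0]],[1,[0,0,-0.5],[0,0,0]],[1,[0,0,-0.6],[0,0,0]],[1,[-0.4,0,-0.6],[0,0,0]],[1,[-0.75,0,-0.6],[0,0,0]],[1,[-0.75,0,-0.6],[0,0,0]],[1,[-0.75,0,-0.6],[0,0,0]],[1,[-0.75,0,-0.6],[0,0,0]]]'; python3 - <<'E'
from h import *
import pickle,fit
i=camera_info("wrist");t=sense();p,d=snapshot("wrist");cv2.imwrite("pics/w6.png",p);pickle.dump(i,open("pics/w6.pkl","wb"))
u=proj(i,[.5536,.0587,.048],True);print(t["tcp_pos"],t["tool_rot"],u); u=u.astype(int)
crop(p,u[0]-22,u[1]-22,u[0]+22,u[1]+22,14,"c10.png")
fit.run("w6",u)
E
```

```text
t: 16.8
tcp_pos: [0.5564, 0.0557, 0.0658]
tool_rot: [0.557, 0.831, 0.002, 0.003]
force: [-0.7, -0.8, 7.2]
finger_gap: 0.262
t: 17.1
tcp_pos: [0.5551, 0.0561, 0.0744]
tool_rot: [0.557, 0.831, 0.001, 0.002]
force: [4.0, -0.6, -4.6]
finger_gap: 0.262
t: 18.0
tcp_pos: [0.5798, -0.0121, 0.1338]
tool_rot: [0.557, 0.831, -0.0, -0.002]
force: [0.0, -0.8, -1.1]
finger_gap: 0.263
[ 0.5798247  -0.0120659   0.13375972] [ 5.56812763e-01  8.30636360e-01 -4.11907836e-04 -1.61666832e-03] [253.8685374   98.18550778]
plate hole [0.55348667 0.05863607 0.00968484]
65 334 anchor [0.55428642 0.0572905 ] offset mm 1.5652996651887578 -59.27478477926045
80 232 anchor [0.55447402 0.05798712] offset mm 1.1815253339874194 -33.31563936553857
```

View pics/c10.png

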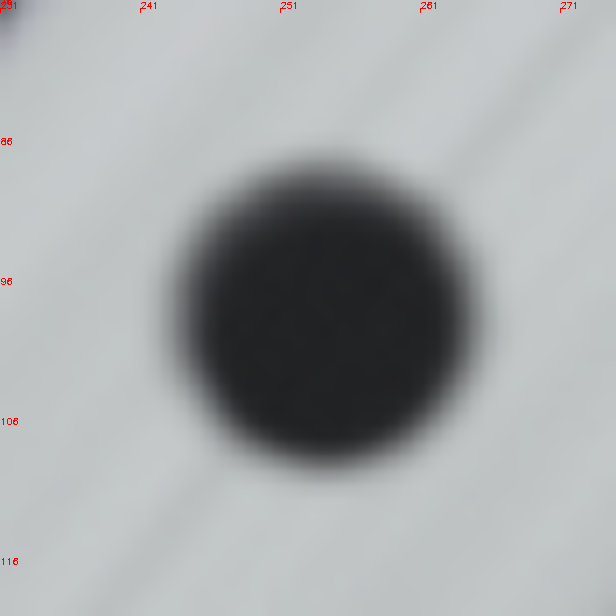

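```bash
python3 -m inch '[[1,[-0.4,-0.3,-0.28],[0,0,0]],[1,[-0.8,-0.55,-0.28],[0,0,0]],[1,[-1,-0.7,-0.28],[0,0,0]]]'; python3 -m inch '[[1,[-0.4,-0.3,0],[0,0,0]],[1,[-0.8,-0.6,0],[0,0,0]],[1,[-0.93,-0.68,0],[0,0,0]],[1,[-0.93,-0.68,0],[0,0,0]],[1,[-0.93,-0.68,0],[0,0,0]],[1,[-0.93,-0.68,0],[0,0,0]]]'; python3 - <<'E'
from h import *
s=sense();print(s['force'],s['tcp_pos'],s['tool_rot'])
p,d=snapshot("scene");crop(p,120,165,190,235,9,"s8.png")
p,d=snapshot("side");crop(p,255,190,325,265,8,"d8.png")
E
```

```text
t: 18.35
tcp_pos: [0.5549, -0.1338, 0.1635]
tool_rot: [0.556, 0.831, -0.0, 0.001]
force: [0.2, 0.4, -1.2]
finger_gap: 0.259
t: 18.95
tcp_pos: [0.5271, -0.2416, 0.1622]
tool_rot: [0.556, 0.831, 0.0, -0.001]
force: [-0.2, -0.0, -2.2]
finger_gap: 0.265
[-0.16104662 -0.01892499 -2.22873984] [ 0.5270781  -0.24159672  0.16219143] [ 5.55987659e-01  8.31190084e-01  3.18597145e-04 -8.16295986e-04]
```

View pics/s8.png

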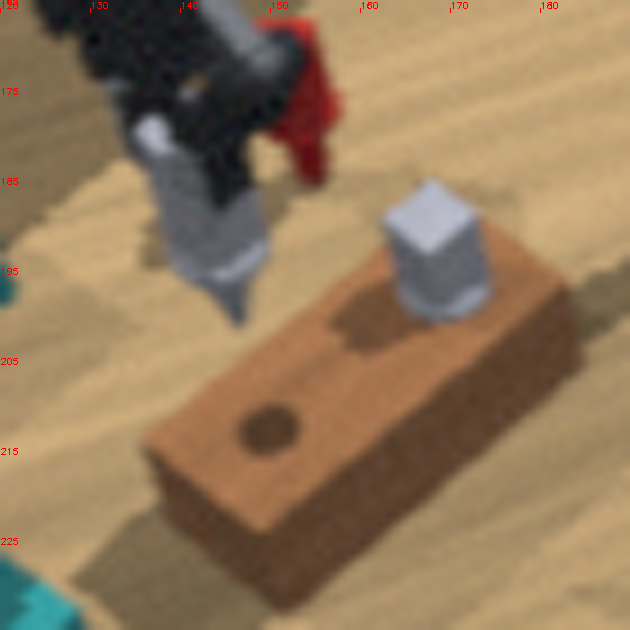

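View pics/d8.png

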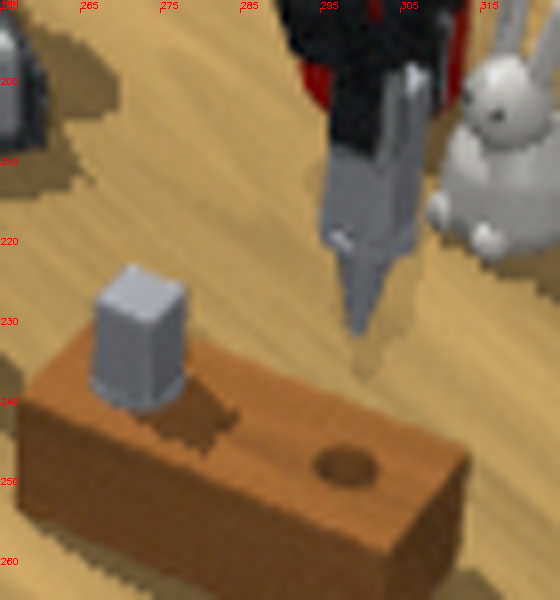

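```bash
python3 - <<'E'
from h import *
s=camera_info("scene");d=camera_info("side");t=sense();print(t["tcp_pos"])
T,e=tri(s,(146.2,200.6),d,(299.2,231.1));print("tip",T,e)
a,b=onz(s,149.3,212.3,.05),onz(d,297.7,247.9,.05);D=(a+b)/2-T
print(a,b,D, R.from_quat(t["tool_rot"]).inv().apply(D))
E
```

```text
[ 0.52737742 -0.24190218  0.16234123]
tip [ 0.5228899  -0.24130477  0.10550343] [-0.00071102  0.00138971  0.00069956]
[ 0.52247098 -0.24181271  0.05      ] [ 0.52181064 -0.24336803  0.05      ] [-0.00074909 -0.00128559 -0.05550343] [-0.00095005 -0.00117285  0.05550285]
```

```bash
python3 -m inch '[[1,[-0.01,-0.012,0.3],[0,0,0]],[1,[-0.01,-0.012,0.5],[0,0,0]],[1,[-0.01,-0.012,0.6],[0,0,0]],[1,[-0.01,-0.012,0.7],[0,0,0]],[1,[-0.01,-0.012,0.8],[0,0,0]],[1,[-0.01,-0.012,0.86],[0,0,0]],[1,[-0.01,-0.012,0.86],[0,0,0]]]'; python3 - <<'E'
from h import *
s=sense();print(s['force'],s['ft_torque'],s['tcp_pos'],s['tool_rot'])
E
```

```text
t: 19.75
tcp_pos: [0.5261, -0.2451, 0.0758]
tool_rot: [0.557, 0.831, 0.0, -0.001]
force: [-0.0, 0.3, -2.2]
finger_gap: 0.259
[-0.01994245  0.33808547 -2.16741115] [ 0.0459855   0.0054756  -0.05539305] [ 0.52609947 -0.24508927  0.07578877] [ 5.56862156e-01  8.30604704e-01  2.10994277e-05 -6.04311180e-04]
```

```bash
python3 -m inch '[[1,[0.01,0,0.04],[0,0,0]],[1,[0.01,0,0.075],[0,0,0]],[1,[0.01,0,0.085],[0,0,0]],[1,[0.01,0,0.085],[0,0,0]]]'; python3 - <<'E'
from h import *
s=sense();print(s['force'],s['ft_torque'],s['tcp_pos'],s['tool_rot'])
E
```

```text
t: 20.15
tcp_pos: [0.5261, -0.2445, 0.0681]
tool_rot: [0.557, 0.831, -0.0, 0.0]
force: [-0.2, -0.2, -1.2]
finger_gap: 0.263
[-0.16610865 -0.21242417 -1.16798877] [-0.07497196 -0.0580533   0.00217622] [ 0.52609594 -0.24454468  0.06806852] [ 5.56896866e-01  8.30581635e-01 -1.77683690e-05  1.66264402e-04]
```

Almost at rest, so I'll press slightly, open, and rise.

```bash
python3 -m inch '[[1,[0,0,0.008],[0,0,0]],[1,[0,0,0.008],[0,0,0]],[0.2,[0,0,0.005],[0,0,0]],[-0.1,[0,0,0],[0,0,0]],[-0.3,[0,0,0],[0,0,0]],[-0.3,[0,0,0],[0,0,0]],[-0.3,[0,0,-0.2],[0,0,0]],[-0.3,[0,0,-0.6],[0,0,0]],[-0.3,[0,0,-1],[0,0,0]],[-0.3,[0,0,-1],[0,0,0]]]'; python3 - <<'E'
from h import *
s=sense();print(s['force'],s['tcp_pos'],s['finger_gap'])
p,d=snapshot("scene");crop(p,120,165,190,235,9,"s9.png")
p,d=snapshot("side");crop(p,255,190,325,265,8,"d9.png")
E
```

```text
t: 21.15
tcp_pos: [0.5296, -0.2468, 0.1735]
tool_rot: [0.557, 0.831, -0.0, 0.006]
force: [1.2, -0.4, 0.9]
finger_gap: 0.653
[ 1.1510931  -0.40622925  0.93883041] [ 0.52956312 -0.24680969  0.17346868] 0.6531629954078788
```

View pics/s9.png

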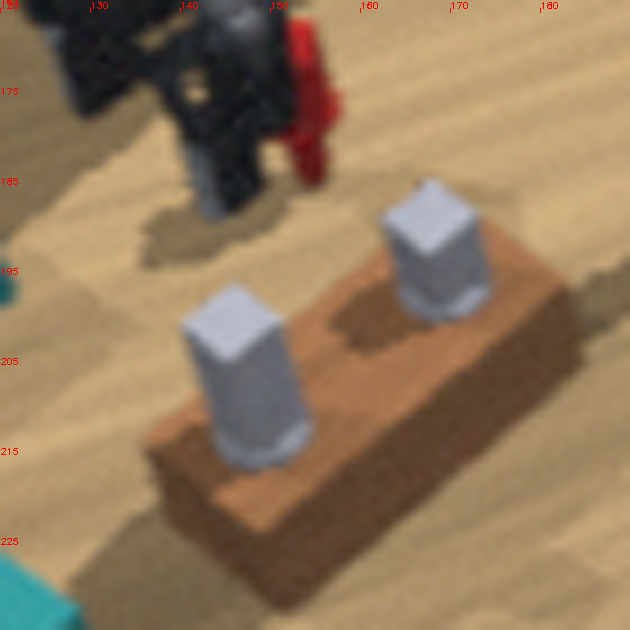

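View pics/d9.png

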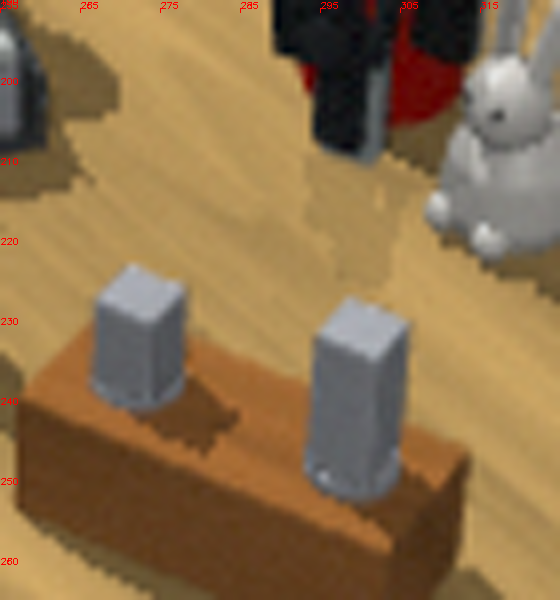

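```bash
python3 - <<'E'
from h import *
s=camera_info("scene");t=sense();print(t["tcp_pos"])
d=camera_info("side")
print("red top",onz(s,151.5,170,.07),onz(d,241,250,.07), "red foot",onz(s,154,185,0),onz(d,241,271.5,.0))
T=R.from_quat(t["tool_rot"]).inv();print(T.apply([.494,-.1695,.060]-t["tcp_pos"]))
E
```

```text
[ 0.52647437 -0.24468854  0.16892245]
red top [ 0.37881544 -0.18565051  0.07      ] [ 0.38050589 -0.18796012  0.07      ] red foot [ 0.38015912 -0.19038884  0.        ] [ 0.37753466 -0.19209049  0.        ]
[ 0.08211536 -0.00162021  0.10874945]
```

```bash
python3 -m inch '[[-0.3,[0.4,0,0],[0,0,0]],[-0.3,[0.82,-0.016,0],[0,0,0]],[-0.3,[0.82,-0.016,0.2],[0,0,0]],[-0.3,[0.82,-0.016,0.5],[0,0,0]],[-0.3,[0.82,-0.016,0.5],[0,0,0]],[-0.3,[0.82,-0.016,0.5],[0,0,0]]]'; python3 - <<'E'
from h import *
s=sense();print(s['force'],s['tcp_pos'],s['finger_gap'])
p,d=snapshot("scene");crop(p,120,150,190,220,9,"s10.png")
p,d=snapshot("side");crop(p,235,180,305,255,8,"d10.png")
E
```

```text
t: 21.85
tcp_pos: [0.4924, -0.1686, 0.1167]
tool_rot: [0.557, 0.831, -0.0, -0.002]
force: [0.3, -0.1, -0.1]
finger_gap: 0.653
[ 0.31925646 -0.13904812 -0.06516807] [ 0.49238737 -0.16862449  0.11670596] 0.653103310457203
```

View pics/s10.png

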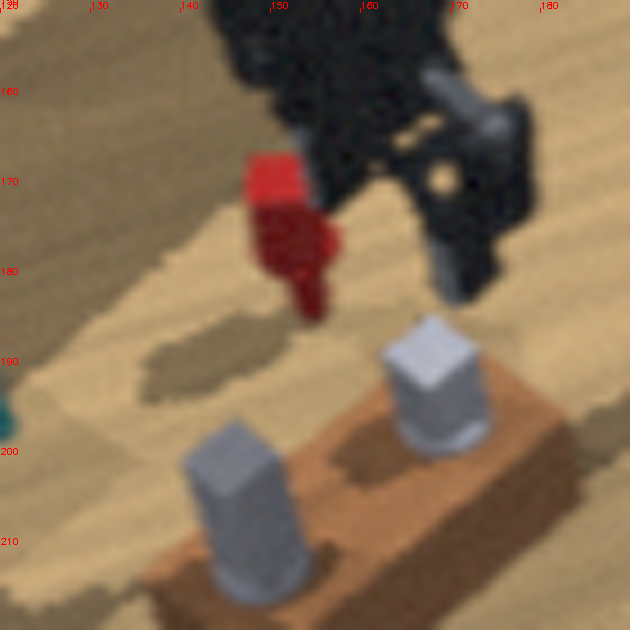

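View pics/d10.png

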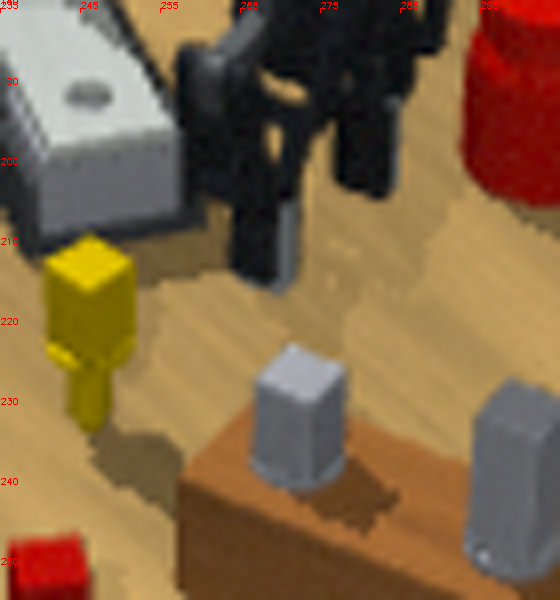

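```bash
python3 -m inch '[[-0.3,[0,0,0.3],[0,0,0]],[-0.3,[0,0,0.56],[0,0,0]],[-0.3,[0,0,0.56],[0,0,0]],[-0.3,[0,0,0.56],[0,0,0]],[1,[0,0,0.56],[0,0,0]],[1,[0,0,0.56],[0,0,0]],[1,[0,0,0.56],[0,0,0]],[1,[0,0,0.56],[0,0,0]],[1,[0,0,0.56],[0,0,0]]]' 80; python3 - <<'E'
from h import *
s=sense();print(s['force'],s['ft_torque'],s['tcp_pos'],s['finger_gap'])
E
python3 -m inch '[[1,[0,0,-0.3],[0,0,0]],[1,[0,0,-0.6],[0,0,0]],[1,[0,0,-0.9],[0,0,0]],[1,[0,0,-0.9],[0,0,0]],[1,[0,0,-0.9],[0,0,0]]]'; python3 - <<'E'
from h import *
s=sense();print(s['force'],s['ft_torque'],s['tcp_pos'],s['finger_gap'])
E
```

```text
t: 22.85
tcp_pos: [0.4941, -0.1699, 0.0637]
tool_rot: [0.557, 0.831, -0.0, 0.001]
force: [-1.0, -0.8, 7.0]
finger_gap: 0.234
[-0.97923455 -0.84315874  7.01675873] [-0.07150997  0.24967656  0.0278358 ] [ 0.49406206 -0.16989726  0.06368099] 0.2337899811354126
t: 23.35
tcp_pos: [0.4937, -0.1692, 0.1528]
tool_rot: [0.557, 0.831, 0.0, 0.001]
force: [-0.0, 0.3, -0.6]
finger_gap: 0.237
[-0.02713097  0.25618283 -0.57110398] [ 0.00829769 -0.02546199  0.04352746] [ 0.49365196 -0.16924777  0.15283367] 0.2369666810097011
```

```bash
python3 - <<'E'
from h import *
import pickle
t=sense();p,d=snapshot("scene");crop(p,130,130,200,200,9,"s11.png")
p,d=snapshot("side");crop(p,235,165,305,240,8,"d11.png")
i=camera_info("wrist");p,d=snapshot("wrist");crop(p,190,150,310,280,5,"w7c.png")
s=camera_info("scene");d=camera_info("side")
for z in (0.0137,.0497): q=t["tcp_pos"]-[0,0,z];print(proj(s,q),proj(d,q))
E
```

```text
[164.73209281 178.13439243] [273.67558316 210.00053953]
[166.58601716 186.10006322] [273.19102621 220.93479418]
```

View pics/s11.png

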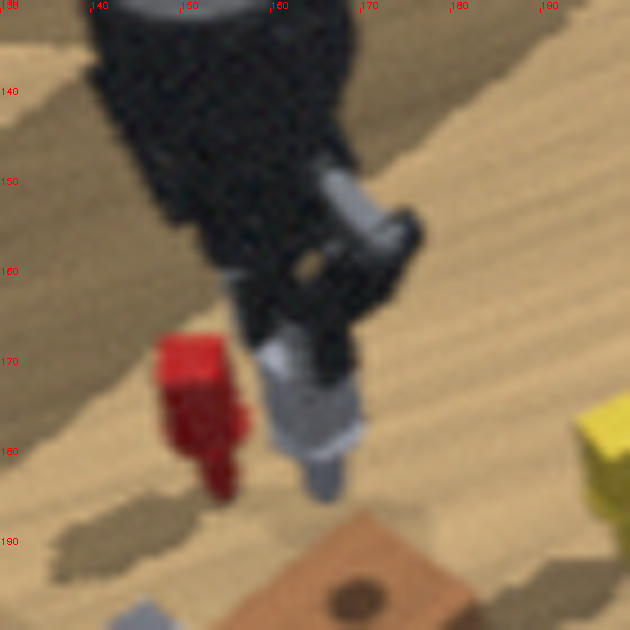

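View pics/d11.png

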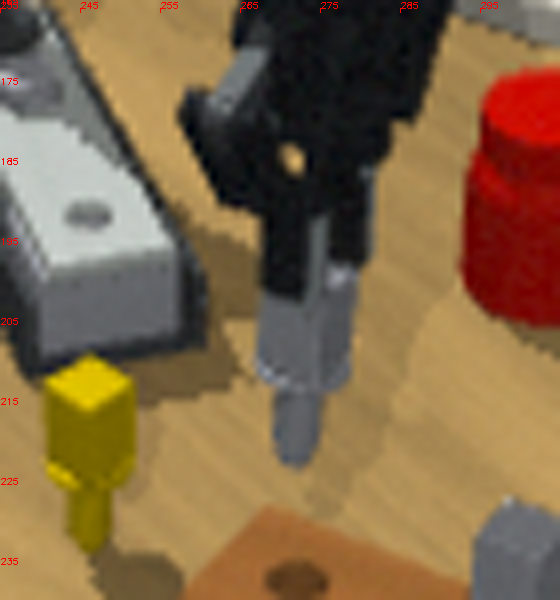

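View pics/w7c.png

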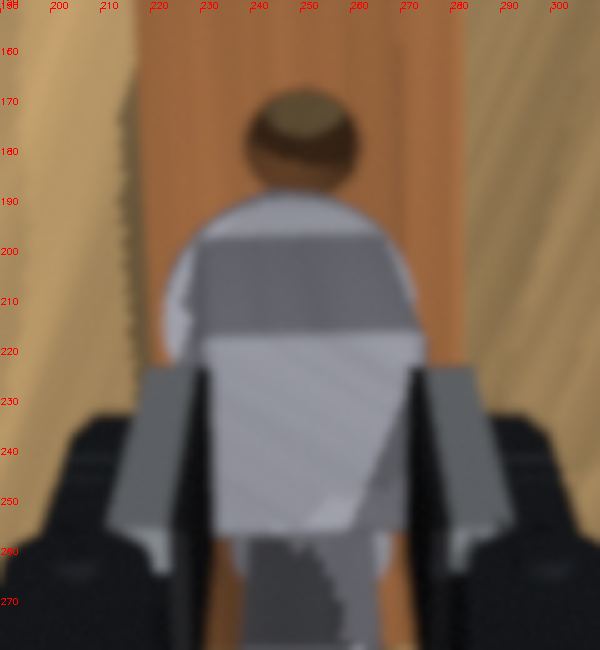

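```bash
python3 - <<'E'
from h import *
s=camera_info("scene");d=camera_info("side");t=sense();T=R.from_quat(t["tool_rot"]).inv()
E,e=tri(s,(165.5,184.2),d,(271.4,221.5));print("end",E,e,T.apply(E-t["tcp_pos"]))
# flange ellipse extremes: scene left(160,180) right(170.3,177)
F,e=tri(s,(164.9,178.0),d,(272.3,210.6));print("fl",F,e,T.apply(F-t["tcp_pos"]))
print(t["tcp_pos"])
E
```

```text
end [ 0.4868535  -0.17017301  0.10493022] [-0.00019082  0.0003605   0.00022042] [ 0.00050438 -0.00563329  0.04586648]
fl [ 0.49089408 -0.16782891  0.13696067] [ 0.00047267 -0.00088406 -0.00056274] [ 0.00121108 -0.00105866  0.01382987]
[ 0.49236653 -0.16856747  0.15078599]
```

```bash
python3 -m inch '[[1,[0.4,0.3,0],[0,0,0]],[1,[0.8,0.6,0],[0,0,0]],[1,[1,0.75,0],[0,0,0]]]'; python3 -m inch '[[1,[0.4,0.35,0],[0,0,0]],[1,[0.84,0.7,0],[0,0,0]],[1,[0.84,0.7,0.2],[0,0,0]],[1,[0.84,0.7,0.42],[0,0,0]],[1,[0.84,0.7,0.42],[0,0,0]],[1,[0.84,0.7,0.42],[0,0,0]],[1,[0.84,0.7,0.42],[0,0,0]]]'; python3 - <<'E'
from h import *
t=sense();print(t["tcp_pos"],t["force"],t["tool_rot"])
p,d=snapshot("scene");crop(p,215,140,285,210,9,"s12.png")
p,d=snapshot("side");crop(p,215,150,285,215,9,"d12.png")
E
```

```text
t: 23.8
tcp_pos: [0.5239, -0.045, 0.1504]
tool_rot: [0.556, 0.831, -0.0, -0.002]
force: [-0.4, 0.3, -1.2]
finger_gap: 0.237
t: 24.5
tcp_pos: [0.558, 0.0556, 0.1103]
tool_rot: [0.557, 0.83, 0.0, 0.0]
force: [-0.0, -1.4, -0.9]
finger_gap: 0.234
[0.55804958 0.05556977 0.1102603 ] [-0.04167141 -1.42947849 -0.86667539] [5.57242436e-01 8.30349800e-01 1.19290733e-04 2.50069836e-04]
```

View pics/s12.png

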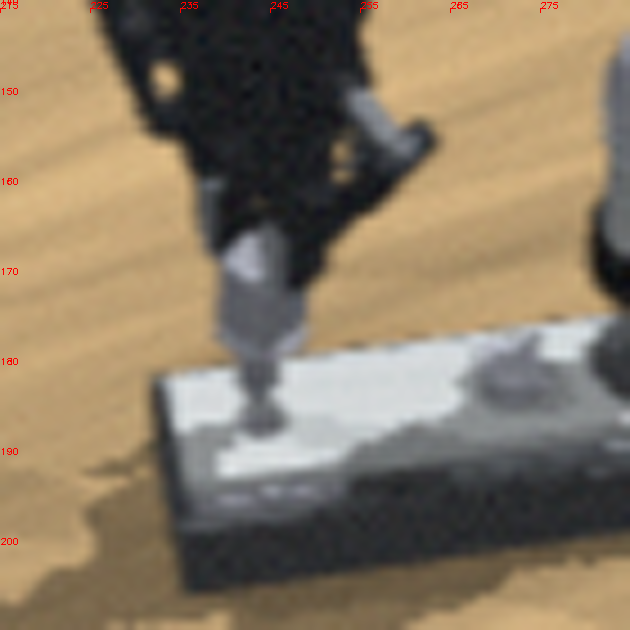

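View pics/d12.png

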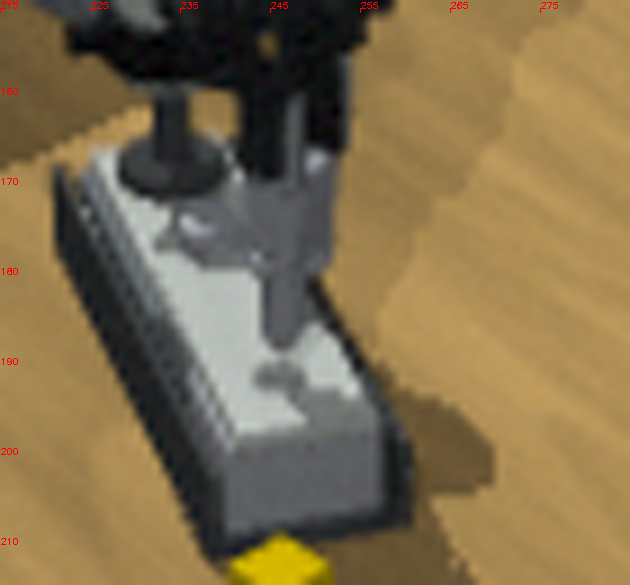

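```bash
python3 - <<'E'
from h import *
s=camera_info("scene");d=camera_info("side");t=sense();T=R.from_quat(t["tool_rot"]).inv()
E,e=tri(s,(243.6,182.6),d,(246.2,187.4));print("end",E,e)
a,b=onz(s,243.7,185.6,.048),onz(d,245.7,191.3,.048);print(a,b)
D=(a+b)/2-E;print(D,T.apply(D))
z=.0606
print("per-cam", a-onz(s,243.6,182.6,z), b-onz(d,246.2,187.4,z)); print(t["tcp_pos"])
E
```

```text
end [0.55355313 0.05609913 0.06345305] [-0.0015294   0.00275606  0.00220345]
[0.55127671 0.0583466  0.048     ] [0.55282164 0.05521954 0.048     ]
[-0.00150396  0.00068395 -0.01545305] [ 0.00121542 -0.00115613  0.01545033]
per-cam [ 0.00158898 -0.00057173 -0.0126    ] [-0.00293101 -0.00169794 -0.0126    ]
[0.5583568  0.05546871 0.11076599]
```

```bash
python3 -m inch '[[1,[0.004,-0.009,0.04],[0,0,0]],[1,[0.004,-0.009,0.08],[0,0,0]],[1,[0.004,-0.009,0.12],[0,0,0]],[1,[0.004,-0.009,0.15],[0,0,0]],[1,[0.004,-0.009,0.17],[0,0,0]],[1,[0.004,-0.009,0.17],[0,0,0]]]'; python3 - <<'E'
from h import *
s=sense();print(s['force'],s['ft_torque'],s['tcp_pos'])
E
```

```text
t: 25.2
tcp_pos: [0.5564, 0.0562, 0.0925]
tool_rot: [0.557, 0.831, -0.0, -0.0]
force: [0.1, -0.7, -1.0]
finger_gap: 0.233
[ 0.09033966 -0.67265438 -1.03665838] [ 0.01479621 -0.01266188 -0.06081154] [0.55642245 0.05615419 0.09246849]
```

```bash
python3 -m inch '[[1,[0,0,0.015],[0,0,0]],[1,[0,0,0.03],[0,0,0]],[1,[0,0,0.045],[0,0,0]],[1,[0,0,0.06],[0,0,0]],[1,[0,0,0.06],[0,0,0]]]'; python3 - <<'E'
from h import *
s=sense();print(s['force'],s['ft_torque'],s['tcp_pos'])
E
```

```text
t: 25.7
tcp_pos: [0.5572, 0.0562, 0.0869]
tool_rot: [0.557, 0.831, 0.0, 0.0]
force: [1.1, -0.5, -2.3]
finger_gap: 0.232
[ 1.09863377 -0.5408329  -2.34531692] [ 0.13919972 -0.23215975 -0.0540583 ] [0.55717855 0.05617443 0.08691662]
```

```bash
python3 -m inch '[[1,[-0.005,0.006,0.012],[0,0,0]],[1,[-0.005,0.006,0.027],[0,0,0]],[1,[-0.005,0.006,0.042],[0,0,0]],[1,[-0.005,0.006,0.06],[0,0,0]],[1,[-0.005,0.006,0.06],[0,0,0]]]'; python3 - <<'E'
from h import *
s=sense();print(s['force'],s['ft_torque'],s['tcp_pos'])
E
```

```text
t: 26.2
tcp_pos: [0.5576, 0.0559, 0.0807]
tool_rot: [0.557, 0.831, 0.0, 0.0]
force: [-0.5, 0.8, -0.7]
finger_gap: 0.23
[-0.4812857   0.77327374 -0.73871337] [ 0.05081548 -0.17312863 -0.00336599] [0.557558   0.05591549 0.08072152]
```

```bash
python3 -m inch '[[1,[0,0,0.025],[0,0,0]],[1,[0,0,0.05],[0,0,0]],[1,[0,0,0.075],[0,0,0]],[1,[0,0,0.1],[0,0,0]],[1,[0,0,0.1],[0,0,0]]]'; python3 - <<'E'
from h import *
s=sense();print(s['force'],s['ft_torque'],s['tcp_pos'])
E
```

```text
t: 26.7
tcp_pos: [0.5576, 0.0559, 0.0705]
tool_rot: [0.557, 0.831, 0.0, 0.0]
force: [2.0, 0.8, -1.3]
finger_gap: 0.238
[ 1.98088189  0.79833233 -1.27052938] [ 0.17865868 -0.42266032  0.00695267] [0.55758372 0.05590896 0.0705444 ]
```

```bash
python3 -m inch '[[1,[-0.005,0.006,0.025],[0,0,0]],[1,[-0.005,0.006,0.05],[0,0,0]],[1,[-0.005,0.006,0.07],[0,0,0]],[1,[-0.005,0.006,0.08],[0,0,0]],[1,[-0.005,0.006,0.08],[0,0,0]]]'; python3 - <<'E'
from h import *
s=sense();print(s['force'],s['ft_torque'],s['tcp_pos'])
E
```

```text
t: 27.2
tcp_pos: [0.5579, 0.0557, 0.0628]
tool_rot: [0.557, 0.831, -0.0, -0.0]
force: [1.1, 0.3, 0.4]
finger_gap: 0.236
[1.06752802 0.31491175 0.37901173] [ 0.15219826 -0.12377716 -0.01675057] [0.55785336 0.05571859 0.06281554]
```

```bash
python3 -m inch '[[1,[0,0,0.01],[0,0,0]],[1,[0,0,0.02],[0,0,0]],[1,[0,0,0.02],[0,0,0]]]'; python3 - <<'E'
from h import *
s=sense();print(s['force'],s['ft_torque'],s['tcp_pos'])
p,d=snapshot("scene");crop(p,215,140,285,210,9,"s13.png")
p,d=snapshot("side");crop(p,215,150,285,215,9,"d13.png")
E
```

```text
t: 27.5
tcp_pos: [0.5578, 0.0556, 0.0617]
tool_rot: [0.557, 0.831, -0.0, -0.0]
force: [-1.9, 0.0, 7.3]
finger_gap: 0.233
[-1.91035245  0.0402421   7.31616559] [0.09411835 0.25051959 0.05894617] [0.55784561 0.05559158 0.06168328]
```

View pics/s13.png

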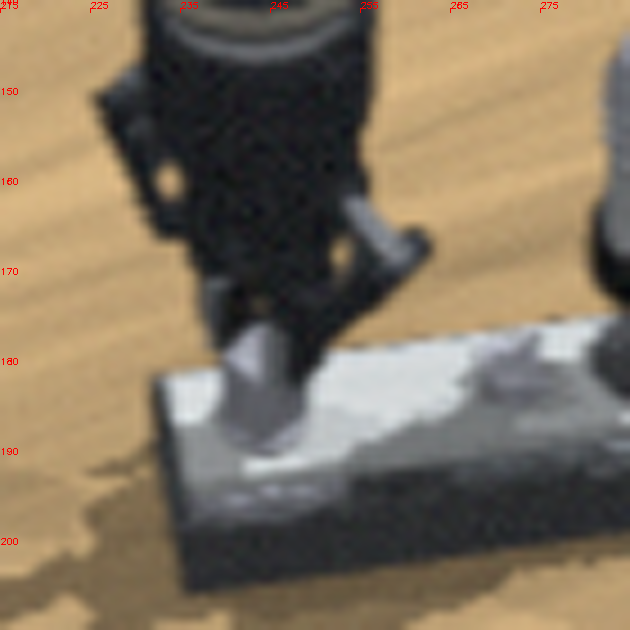

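View pics/d13.png

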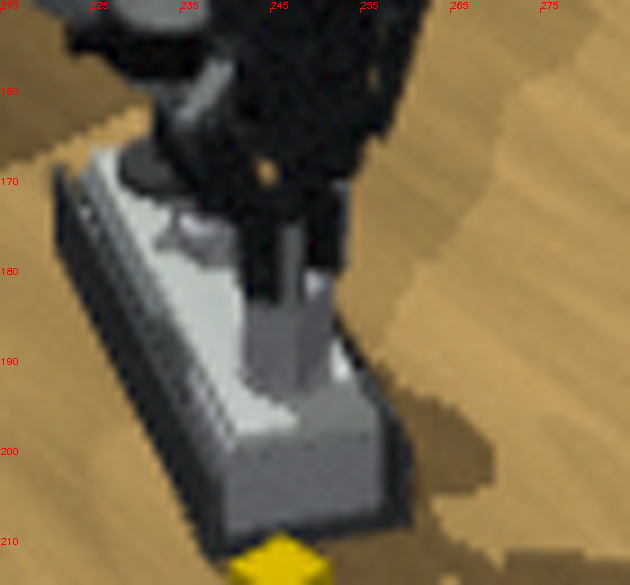

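```bash
python3 -m inch '[[1,[0,0,0.005],[0,0,0]],[0.3,[0,0,0],[0,0,0]],[0,[0,0,-0.01],[0,0,0]],[-0.3,[0,0,-0.01],[0,0,0]],[-0.3,[0,0,-0.01],[0,0,0]],[-0.3,[0,0,-0.01],[0,0,0]],[-0.3,[0,0,-0.2],[0,0,0]],[-0.3,[0,0,-0.6],[0,0,0]],[-0.3,[-0.4,0,-0.7],[0,0,0]],[-0.3,[-0.8,0,-0.7],[0,0,0]],[-0.3,[-0.8,0,-0.7],[0,0,0]],[-0.3,[-0.8,0,-0.7],[0,0,0]]]'; python3 - <<'E'
from h import *
import pickle
s=sense();print(s['force'],s['tcp_pos'],s['finger_gap'])
p,d=snapshot("scene");cv2.imwrite("pics/s14f.png",p);crop(p,215,140,305,210,8,"s14.png")
p,d=snapshot("side");cv2.imwrite("pics/d14f.png",p);crop(p,215,150,285,215,9,"d14.png")
i=camera_info("wrist");p,d=snapshot("wrist");cv2.imwrite("pics/w8.png",p);pickle.dump(i,open("pics/w8.pkl","wb"))
E
```

```text
t: 28.8
tcp_pos: [0.5884, -0.0191, 0.1306]
tool_rot: [0.558, 0.83, -0.0, -0.0]
force: [-0.5, 0.5, 0.4]
finger_gap: 0.651
[-0.50611947  0.46158193  0.37288313] [ 0.58835364 -0.01906982  0.13063986] 0.650921103436348
```

View pics/s14.png

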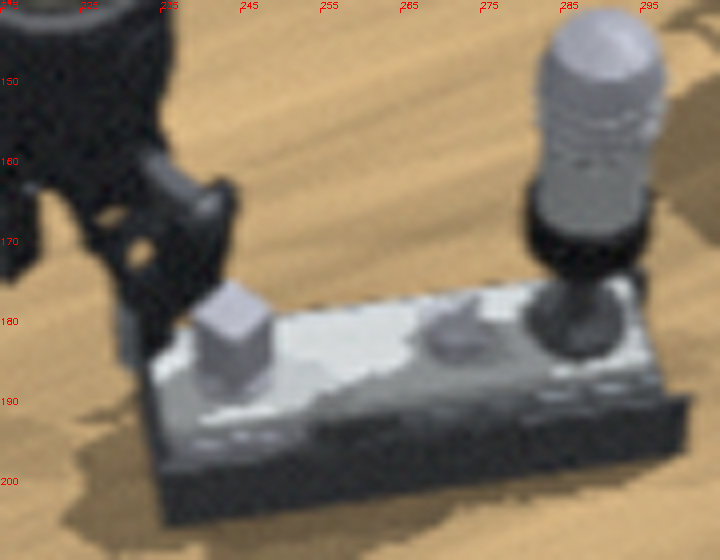

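View pics/d14.png

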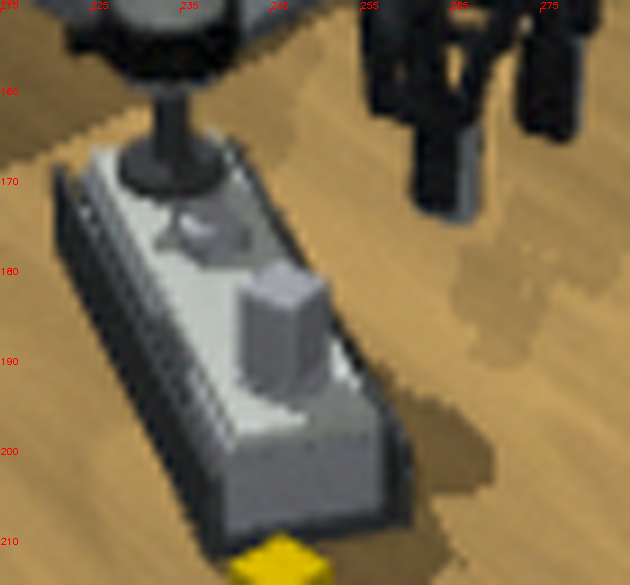

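View pics/w8.png

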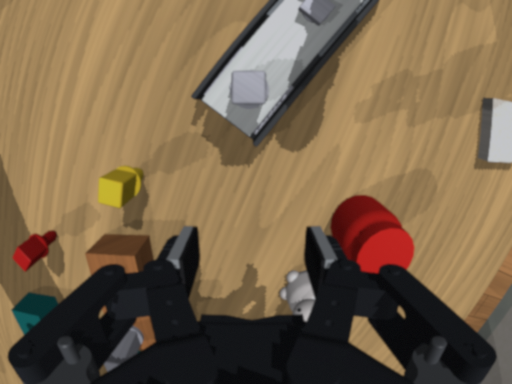

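View pics/s14f.png

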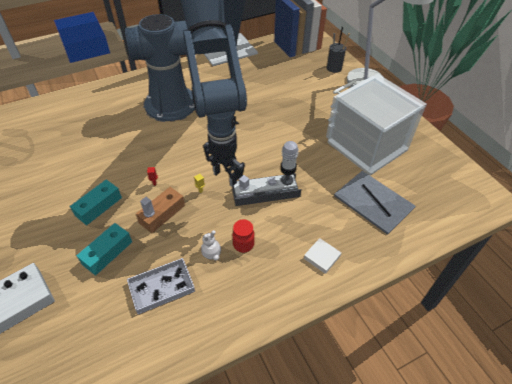

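```bash
python3 - <<'E'
from h import *
s=camera_info("scene");d=camera_info("side")
print(tri(s,(243.5,178),d,(245.9,181.1)))
a=cv2.imread("pics/scene0.png").astype(int);b=cv2.imread("pics/s14f.png").astype(int);m=np.abs(a-b).max(2)>40
for n,(x0,y0,x1,y1) in dict(jar=(230,215,258,255),rabbit=(198,230,223,264),tray=(124,258,198,312),drawers=(325,75,425,170)).items(): print(n,m[y0:y1,x0:x1].sum())
sign_off()
E
```

```text
(array([0.55337441, 0.05654475, 0.08589319]), array([-0.00089624,  0.00160101,  0.00131474]))
jar 0
rabbit 17
tray 441
drawers 0
the job is handed in; nothing more can be done
```

```bash
python3 - <<'E'
import cv2,numpy as np
a=cv2.imread("pics/scene0.png");b=cv2.imread("pics/s14f.png")
q=np.hstack([cv2.resize(x[225:315,120:230],None,fx=3.5,fy=3.5) for x in(a,b)]);cv2.imwrite("pics/cmp.png",q)
E
```

```text
(no output)
```

View pics/cmp.png

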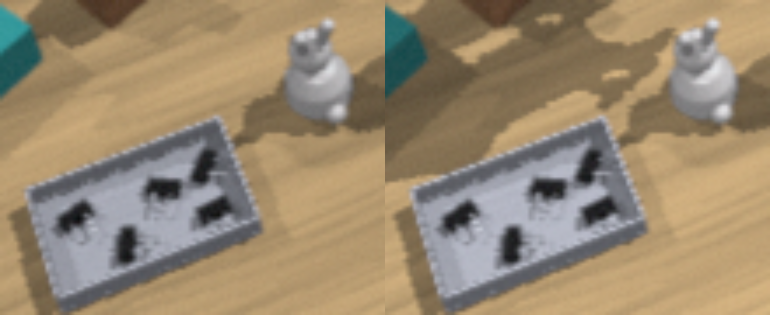

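The job is handed in at about 29 s of the 72 s allowed. I levered the foot plate's hole into line with the drift, stood the drift back upright in its socket, and put the bolt in with its head down on the plate.

- **Drift:** The first pass seated the collar, but the arm was still loaded sideways when I drew the drift out. That left the plate about 1.7 mm past alignment. I ran the drift down again and took the side load off before withdrawing it, which brought the offset to roughly 1 mm. The fits for that last figure were rough, between 1.2 and 1.6 mm in inconsistent directions.
- **Force on the mount:** The wrist readings between moves were at most about 15 N, against the 30 N limit. This is the net force, so contacts pushing against each other could add up to more.
- **Bolt:** The last pictures show it upright. The top of its head is 85.9 mm above the desk, against 86 mm expected when fully down. The gripper is open and clear of everything.
- **Bystanders:** The jar and drawers look unchanged. Small picture differences near the rabbit and the tray turned out to be the arm's shadow when I compared the images. I made that comparison just after handing in.
- **Disagreements:** The cameras differed from each other and from the tool position by 2 to 4 mm, so I aligned the parts relative to each other and by feel. The bolt also sat in the gripper at a slightly smaller opening than the drift, possibly tilted a little. It still went in with under about 4 N until its head touched the plate, and stood straight after release.

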